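Build up a battery power unit from the parts drawer

TASK

Build up the portable power unit: put its yellow transit cover in the red bin, pull the cabinet's upper drawer right out to its stop, and stack every battery module that lies in it on the black base, each with its socket fully down over the key below and the stack squared up with the base. Then set the blue cap on the top module, fully home in the same way, and see that the drawer ends up pushed fully shut. Leave the other things on the bench standing where they are.

Things in the scene. Friction and masses are not known exactly. Their poses are not given: they have to be found in the camera images.
- cabinet: fixed blue parts cabinet, 220 mm deep, 315 wide, 150 high, two drawers high (lower one locked). Origin: bench level, middle of its front face (drawer fronts stand 12 mm proud); its x points into the cabinet, z up. The upper drawer slides along its -x. Shut, that drawer's inside runs from the front face 160 mm back, 287 mm wide; floor 70 mm above the bench
- drawer (a joint): how far the upper drawer is out, m: 0 shut, 0.15 at its stop. About 2 N of friction plus 12 N per m/s; stays where it is left. Side and back walls rise 35 mm above its floor, the front panel's top is 137 mm above the bench. The modules lie in it side by side in one row, about 70 mm apart, keys up, marks to the back
- drawer_handle (a point): middle of the upper drawer's dark bar handle: 14 x 14 mm bar, 120 mm long across the drawer, 38 mm free space between bar and drawer front; 115 mm above the bench. Its axes are those of the cabinet. It can be pinched from above, one finger before and one behind the bar
- base: black base of the power unit on an aluminium plate 130 x 90 x 10 mm, fixed. Base 94 (x) x 60 mm, top 40 mm above the bench. On it a grey key 50 (x) x 16 x 16 mm tall, its middle 9 mm off the base's middle towards +x, and an orange mark at the +x end. Origin: middle, bench level; z up. Parts seat on it with axes parallel and middles in line; 3 mm play a side
- cover: yellow transit cover, 60 g, on the base's key at the start: 90 (x) x 56 x 22 mm, socket below like the modules', and on top in the middle a rib 50 (x) x 12 x 20 mm tall to hold it by. Origin: middle of its underside; z up
- red_bin: red open bin, fixed, 170 (x) x 140 mm outside, 75 mm high, walls and floor 4 mm, for transit covers. Origin: middle of its underside
- cap: blue top cap, 150 g: 90 (x) x 56 x 24 mm, socket below like the modules', and on top in the middle a black handle 60 (x) x 14 x 22 mm tall; orange mark at the +x end. Starts on the bench. Origin: middle of its underside; z up
- module1: black battery module, about 300 g, 90 (x) x 56 x 38 mm plus a grey key on top, 50 (x) x 16 x 16 mm tall, to hold it by; socket below 56 x 22 mm, 18 mm deep. Key and socket are both 9 mm off the middle towards +x: it seats one way round only. Orange mark at the +x end. Each adds 38 mm to the stack. Origin: middle of its underside; z up. All alike; may be absent
- module2: black battery module, about 300 g, 90 (x) x 56 x 38 mm plus a grey key on top, 50 (x) x 16 x 16 mm tall, to hold it by; socket below 56 x 22 mm, 18 mm deep. Key and socket are both 9 mm off the middle towards +x: it seats one way round only. Orange mark at the +x end. Each adds 38 mm to the stack. Origin: middle of its underside; z up. All alike; may be absent
- module3: black battery module, about 300 g, 90 (x) x 56 x 38 mm plus a grey key on top, 50 (x) x 16 x 16 mm tall, to hold it by; socket below 56 x 22 mm, 18 mm deep. Key and socket are both 9 mm off the middle towards +x: it seats one way round only. Orange mark at the +x end. Each adds 38 mm to the stack. Origin: middle of its underside; z up. All alike; may be absent
- module4: black battery module, about 300 g, 90 (x) x 56 x 38 mm plus a grey key on top, 50 (x) x 16 x 16 mm tall, to hold it by; socket below 56 x 22 mm, 18 mm deep. Key and socket are both 9 mm off the middle towards +x: it seats one way round only. Orange mark at the +x end. Each adds 38 mm to the stack. Origin: middle of its underside; z up. All alike; may be absent
- wash_bottle: white bottle with yellow cap, 60 mm dia, 150 mm tall; a bystander, to be left alone. Origin: its underside's middle
- spray_bottle: white bottle with blue cap, 56 mm dia, 140 mm tall; a bystander, to be left alone. Origin: its underside's middle
- carton: cardboard carton, 100 x 80 x 60 mm; a bystander, to be left alone. Origin: its underside's middle
- tape_roll: yellow roll of tape lying flat, 90 mm dia, 30 mm high; a bystander, to be left alone. Origin: its underside's middle
- screwdriver: screwdriver lying on the bench; a bystander, to be left alone
- meter: orange hand meter lying on the bench, 130 x 70 x 32 mm; a bystander, to be left alone. Origin: its underside's middle

How it is judged:
By the outcome, as a careful person would: the job done as asked, in the order asked, and still so for the second after the job is handed in, with the robot touching nothing.
Of module1, module2, module3, module4 only 2 to 4 are there at a start; the rules pass over those that are not, and their reading is None.
At some moment in a run one of cap, module1, module2, module3, module4 may be knocked a few centimetres aside while the robot is not near it.
Once in a run the grip may slacken for a moment while it holds something.
It also fails if it takes over 210 s, if anything falls off the work surface, if the arm or the gripper's body presses on something with over 40 N, if the wrist force passes 120 N, or if a joint passes its speed limit or range.

ROBOT

A 6-joint arm with a two-finger parallel gripper is mounted at the origin on the work surface. World frame = base frame: x ahead of the robot, y to its left, z up, the work surface at z = 0. Lengths are in m, angles in rad, forces in N, time in s.
With the tool pointing down it reaches from about 0.325 to 0.75 m from the base axis. Payload 7.6 kg.
Tool frame: the origin (TCP) lies at the very end of the fingers, on their centre line; the grasp point (between the pads) lies 19 mm behind it (r.grip_depth is the distance from the TCP to the grasp point, in m); z points along the fingers, y is the line along which they close (so a half turn about z gives the same grasp; the last joint's range is limited). The gripper opens to 85 mm and grips with 20 to 120 N. Pads are 22 mm wide; open, the fingers measure 114 mm over their backs; the gripper's body (76 mm by 85 mm) begins 54 mm behind the grasp point. The pads swing forward as they close: fully open they stand 13 mm farther back than shut.
Start: joints at [-1.286, 0.052, 1.401, -0, 1.689, -0.07], TCP at [0.182, -0.492, 0.231] pointing down, gripper open.
Joint ranges: [-2.9, 2.9], [-0.91, 2.17], [0.12, 2.37], [-1.06, 4.2], [0.26, 2.73], [-2.93, 2.93]. Speed limits (rad/s): [2.57, 2.57, 3.01, 3.14, 3.14, 3.14].

INTERFACE

Orientations are given as [roll, pitch, yaw] about the fixed x, y, z axes, in that order (R = Rz(yaw) Ry(pitch) Rx(roll)).
In Python, from bench import r, eyes gives the robot as it stands (r), with the cameras (eyes).
- The arm moves only by the tool nudge_tcp, called after ">>>" in YAML: its name, and indented under it one key for each argument. Schema: {"type":"object","properties":{"ticks":{"type":"array","items":{"type":"object","properties":{"finger_gap":{"type":"number"},"pos":{"type":"array","items":{"type":"number"},"minItems":3,"maxItems":3},"spin":{"type":"number"}},"additionalProperties":false,"required":["finger_gap"]},"minItems":1,"maxItems":20},"clamp_n":{"type":"number"},"only":{"type":"string"},"quiet":{"type":"boolean"},"lines":{"type":"string"}},"required":["ticks"],"additionalProperties":false}. ticks is a list of rows, 1 to 20 of them, each an object with the fields finger_gap (the finger opening in m), pos (a list: dx, dy, dz in m), spin (a turn about the tool's z in rad); a field left out counts as zero (the opening has to be given); each row is the pose to reach, as a shift and turn from the pose commanded when the call began, along the tool's axes at that moment; what a row does not reach only later rows make up. A row lasts 1/12 s, in which the tool goes at most 0.0417 m and 0.125 rad, less where a joint would pass 70% of its speed; a pose out of reach is approached as far as the arm can. The fingers move at their own pace and stop on an object; clamp_n is the grip in N (left out, the last holds). Time passes only in rows, so rows that do not move let the fingers close. The tool returns the time, the measured TCP pose, the force, the opening and the grip force at its end. only (a regular expression) keeps the lines of the reply that match it, lines (a string "A,B") keeps lines A to B, and quiet returns only ok. Input that does not fit is refused with a message, and nothing moves.
- r.read_state(): the state, without advancing time (a new reading comes with each control period).
- eyes.camera(name): name is "scene" or "top" or "wrist"; returns a dict with "color" (400x640x3 uint8, blue, green, red), "depth" (400x640 float32, m along the optical axis (not along the pixel's ray), 0 where there is no reading), "intrinsics" (3x3 intrinsics, pixels), "position" and "rotation" of the camera in the world; the wrist camera has in their place "tool_from_camera" (4x4, takes a point from camera to tool coordinates, whose origin is the TCP and whose axes are the flange's). Camera axes: x right, y down, z forward; pixel columns grow to the right and rows downward; lengths in m; the calibration is good to about 2 mm. A picture is of the moment at which its call begins: read the wrist's pose just before it.
- r.hand_in(): hands the job in; it is judged then, once.
The state is a dict: "time": time; "qpos": joint angles; "joint_vel": joint speeds; "effort": joint torques, N m; "position": TCP position; "orientation": TCP orientation; "contact_force": force on the tool from outside, world axes, zero at the start; "ft_torque": the same for the moment, N m; "gripper_width": finger opening in m; "grip_force": force on a finger pad.
Only numpy, scipy, OpenCV 4.12 (cv2) and the standard library are available. Lean on these libraries where they do the work, as an engineer would, in place of code of your own. Each camera call takes 0.05 s, during which the arm holds its last target. There are 200 camera calls.

## Working session

There is one attempt and no reset: what is moved stays moved. The work goes in short steps, Python scripts to look and compute and a tool call to move; the robot and the scene stay as the last step left them, time stands still between calls to the robot, and variables do not carry over. Pictures are saved under pics/ and viewed, at most 14 in all, crops included, and the job is handed in when it is done.

```bash
ls; mkdir -p pics; python3 - <<'E'
from bench import r, eyes
import cv2,numpy as np
s=r.read_state();print({k:np.round(v,3) for k,v in s.items()},r.grip_depth)
a=eyes.camera("scene");b=eyes.camera("top");
for n,c in(("scene",a),("top",b)):
    cv2.imwrite(f"pics/{n}0.png",c["color"]);np.savez(f"{n}0.npz",**c)
    print(n,c["intrinsics"].round(1).tolist(),c["position"],np.round(c["rotation"],3).tolist())
print(eyes.camera("wrist")["tool_from_camera"].round(3))
E
```

```text
bench.py
pics
{'time': np.float64(0.0), 'qpos': array([-1.286,  0.053,  1.402, -0.   ,  1.689, -0.07 ]), 'joint_vel': array([-0.   , -0.001, -0.   ,  0.   , -0.   , -0.001]), 'effort': array([ 0.0000e+00, -3.8167e+01, -3.6019e+01, -0.0000e+00,  6.0000e-03,
       -0.0000e+00]), 'position': array([ 0.182, -0.492,  0.23 ]), 'orientation': array([-3.14 , -0.   ,  0.355]), 'contact_force': array([-0.222,  0.597,  0.287]), 'ft_torque': array([ 0.036, -0.034, -0.033]), 'grip_force': np.float64(0.0), 'gripper_width': np.float64(0.085)} 0.0187
scene [[410.2, 0.0, 329.3], [0.0, 410.2, 193.8], [0.0, 0.0, 1.0]] [ 0.90734748 -0.68776443  0.90968431] [-2.368, -0.009, 0.543]
top [[495.6, 0.0, 319.8], [0.0, 495.6, 201.9], [0.0, 0.0, 1.0]] [0.24177928 0.00356268 1.44328615] [-2.952, -0.008, -1.589]
[[ 0.    -0.966 -0.26   0.066]
 [ 1.     0.001 -0.001 -0.   ]
 [ 0.001 -0.26   0.966 -0.144]
 [ 0.     0.     0.     1.   ]]
```

View pics/scene0.png

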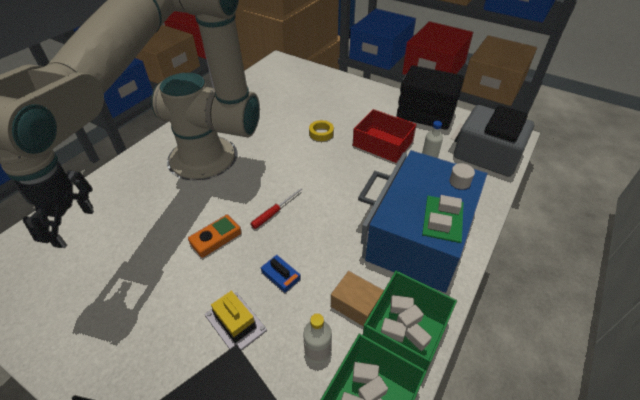

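View pics/top0.png

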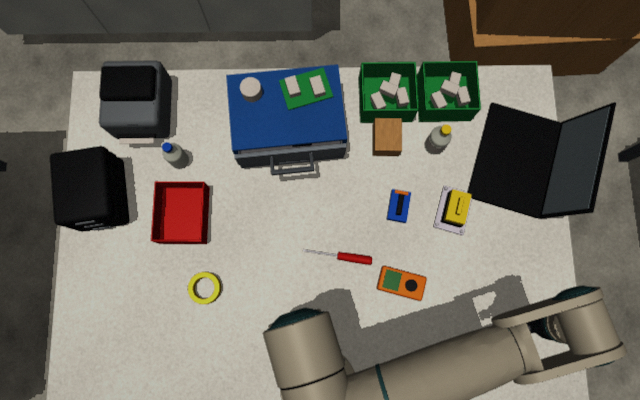

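The scene view shows the yellow cover at about (233,313) on its plate, the cap at (281,272), the handle at (375,190) and the red bin at (384,135). In the top view, the same four are at (457,208), (399,205), (293,168) and (181,212). The cap's orange mark is towards +x (up in the image). Next come measuring helpers.

```bash
cat > h.py <<'E'
from bench import r, eyes
import numpy as np, cv2
from scipy.spatial.transform import Rotation as Ro
def pose(s=None):
    s=s or r.read_state(); T=np.eye(4); T[:3,:3]=Ro.from_euler('xyz',s["orientation"]).as_matrix(); T[:3,3]=s["position"]; return T
def look(name,png=None):
    T=pose(); c=eyes.camera(name)
    if name=="wrist": c["T"]=T@c["tool_from_camera"]
    else:
        M=np.eye(4); M[:3,:3]=Ro.from_euler('xyz',c["rotation"]).as_matrix() if np.ndim(c["rotation"])==1 else c["rotation"]; M[:3,3]=c["position"]; c["T"]=M
    c["hsv"]=cv2.cvtColor(c["color"],cv2.COLOR_BGR2HSV)
    if png: cv2.imwrite("pics/"+png,c["color"])
    return c
def ray(c,uv):
    uv=np.atleast_2d(uv).astype(float); K=c["intrinsics"]
    d=np.c_[(uv[:,0]-K[0,2])/K[0,0],(uv[:,1]-K[1,2])/K[1,1],np.ones(len(uv))]
    return c["T"][:3,3],d@c["T"][:3,:3].T
def plane(c,uv,z):
    o,d=ray(c,uv); return o+d*((z-o[2])/d[:,2])[:,None]
def tri(c1,uv1,c2,uv2):
    o1,d1=ray(c1,uv1);o2,d2=ray(c2,uv2);d1,d2=d1[0],d2[0]
    t=np.linalg.lstsq(np.c_[d1,-d2],o2-o1,rcond=None)[0]; a=o1+t[0]*d1;b=o2+t[1]*d2
    return (a+b)/2,np.linalg.norm(a-b)
def cloud(c):  # HxWx3 world points
    h,w=c["depth"].shape; u,v=np.meshgrid(np.arange(w),np.arange(h))
    o,d=ray(c,np.c_[u.ravel(),v.ravel()]); return (o+d*c["depth"].ravel()[:,None]).reshape(h,w,3)
def proj(c,p):
    q=np.linalg.inv(c["T"])@np.append(p,1); K=c["intrinsics"]; return (K@(q[:3]/q[2]))[:2]
def mask(c,lo,hi,box=None):
    m=cv2.inRange(c["hsv"],np.array(lo),np.array(hi))
    if box: k=np.zeros_like(m);k[box[1]:box[3],box[0]:box[2]]=255;m&=k
    n,l,st,ce=cv2.connectedComponentsWithStats(m)
    if n<2: return m*0
    return (l==1+np.argmax(st[1:,4])).astype(np.uint8)*255
def rect(P):  # xy points -> centre, (long, short), angle of long side
    (cx,cy),(w,h),a=cv2.minAreaRect(np.asarray(P[:,:2]*1000,np.float32)); a=np.radians(a)
    if h>w: w,h,a=h,w,a+np.pi/2
    return np.array([cx,cy])/1000,(w/1000,h/1000),(a+np.pi/2)%np.pi-np.pi/2
def mrect(c,m,z):
    v,u=np.nonzero(m); return rect(plane(c,np.c_[u,v],z))
def go(p,yaw=None,T=None):  # tool-axis shift and turn to reach TCP p, yaw (mod pi)
    T=pose() if T is None else T; d=T[:3,:3].T@(np.asarray(p)-T[:3,3]); y=np.arctan2(T[1,0],T[0,0])
    t=0 if yaw is None else (y-yaw+np.pi/2)%np.pi-np.pi/2
    print("shift",d.round(4),"turn",round(t,3),"yaw now",round(y,3))
E
python3 - <<'E'
from h import *
t=look("top");s=look("scene");C=cloud(t)
def rep(n,lo,hi,bt,bs,z):
    a=mask(t,lo,hi,bt);b=mask(s,lo,hi,bs)
    ca=np.argwhere(a)[:,::-1].mean(0);cb=np.argwhere(b)[:,::-1].mean(0)
    p,e=tri(t,ca,s,cb);print(n,ca.round(),cb.round(),"tri",p.round(3),round(e,4),"depth z",np.percentile(C[a>0][:,2],[10,50,90]).round(3))
    print("  rect top",mrect(t,a,z),"scene",mrect(s,b,z))
rep("cover",(22,120,60),(35,255,255),(430,180,480,230),(200,280,265,340),.062)
rep("cap",(105,100,40),(125,255,255),(380,180,420,230),(250,245,310,300),.024)
rep("orange cap",(3,150,80),(16,255,255),(385,180,420,230),(250,245,310,300),.024)
rep("red",(0,150,60),(4,255,255),(140,170,220,250),(340,100,430,165),.075)
k=(C[...,2]>.095)&(C[...,2]<.13);k[:, :262]=0;k[:,325:]=0;k[:150]=0;k[180:]=0
P=C[k];print("handle",len(P),np.median(P,0),rect(P))
k=np.zeros(C.shape[:2],bool);k[60:170,220:360]=1;k&=(C[...,2]>.14)&(C[...,2]<.158);print("cab top",rect(C[k]))
E
```

```text
cover [458. 207.] [232. 313.] tri [ 0.489 -0.407  0.052] 0.0012 depth z [0.057 0.062 0.08 ]
  rect top (array([ 0.48771164, -0.40547626]), (0.09492906188964843, 0.059047676086425784), np.float64(-0.2916434367648497)) scene (array([ 0.4929996 , -0.40894794]), (0.10064049530029297, 0.05883487319946289), np.float64(-0.29341457204780674))
cap [398. 208.] [279. 273.] tri [ 0.497 -0.244  0.008] 0.0003 depth z [0.019 0.024 0.028]
  rect top (array([ 0.50041058, -0.24322037]), (0.09172122955322265, 0.0557401123046875), np.float64(-0.20626395695550848)) scene (array([ 0.50573538, -0.24843665]), (0.09841780090332031, 0.06132311630249023), np.float64(-0.2044474147759665))
orange cap [401. 192.] [290. 279.] tri [ 0.54  -0.252  0.025] 0.0012 depth z [0.02  0.025 0.036]
  rect top (array([ 0.53910529, -0.25181702]), (0.036362018585205075, 0.009404210090637207), np.float64(1.385014209150969)) scene (array([ 0.53993256, -0.25033447]), (0.03508147811889648, 0.00783548402786255), np.float64(1.44255473397933))
red [181. 213.] [384. 135.] tri [0.486 0.387 0.036] 0.0025 depth z [0.    0.005 0.071]
  rect top (array([0.48508923, 0.38463977]), (0.1675025177001953, 0.14025241088867188), np.float64(-0.018310697232894135)) scene (array([0.50204221, 0.34967075]), (0.2202546844482422, 0.19035560607910157), np.float64(1.5522719108845235))
handle 552 [0.60688723 0.06248024 0.11988001] (array([0.6089054 , 0.05817226]), (0.17485664367675782, 0.05655330276489258), np.float64(-1.489123085050835))
cab top (array([0.75330566, 0.07738684]), (0.3158623352050781, 0.2440963592529297), np.float64(-1.4846457952709504))
```

```bash
python3 - <<'E'
from h import *
go([.488,-.4055,.2],-.292)
E
```

```text
shift [0.3167 0.0249 0.0309] turn 0.647 yaw now 0.355
```

>>> nudge_tcp:
  ticks:
    - {"finger_gap": 0.085, "pos": [0.04, 0.003, 0.004], "spin": 0.08}
    - {"finger_gap": 0.085, "pos": [0.08, 0.006, 0.008], "spin": 0.16}
    - {"finger_gap": 0.085, "pos": [0.12, 0.009, 0.012], "spin": 0.25}
    - {"finger_gap": 0.085, "pos": [0.16, 0.012, 0.016], "spin": 0.33}
    - {"finger_gap": 0.085, "pos": [0.2, 0.015, 0.02], "spin": 0.41}
    - {"finger_gap": 0.085, "pos": [0.24, 0.018, 0.024], "spin": 0.5}
    - {"finger_gap": 0.085, "pos": [0.28, 0.022, 0.028], "spin": 0.58}
    - {"finger_gap": 0.085, "pos": [0.3167, 0.0249, 0.0309], "spin": 0.647}
    - {"finger_gap": 0.085, "pos": [0.3167, 0.0249, 0.0309], "spin": 0.647}
    - {"finger_gap": 0.085, "pos": [0.3167, 0.0249, 0.0309], "spin": 0.647}
    - {"finger_gap": 0.085, "pos": [0.3167, 0.0249, 0.0309], "spin": 0.647}
  clamp_n: 60

```text
time: 1.17
position: [0.4877, -0.4057, 0.2001]
orientation: [3.141, 0.001, -0.291]
contact_force: [-0.8, -0.4, -0.5]
gripper_width: 0.085
grip_force: 0.0
```

```bash
python3 - <<'E'
from h import *
c=look("wrist","w1.png");C=cloud(c)
m=mask(c,(22,100,40),(35,255,255));P=C[m>0]
k=(P[:,2]>.074)&(P[:,2]<.09);print(len(P),"rib",rect(P[k]),np.median(P[k,2]))
k=(P[:,2]>.055)&(P[:,2]<.068);print("body",rect(P[k]),np.median(P[k,2]))
E
```

```text
6636 rib (array([ 0.48919263, -0.40469009]), (0.04985883331298828, 0.011332790374755859), np.float64(-0.28769876255822435)) 0.08328462210825449
body (array([ 0.48904187, -0.40501843]), (0.08999510192871094, 0.05597317504882812), np.float64(-0.2919224028890355)) 0.06346763427485619
```

View pics/w1.png

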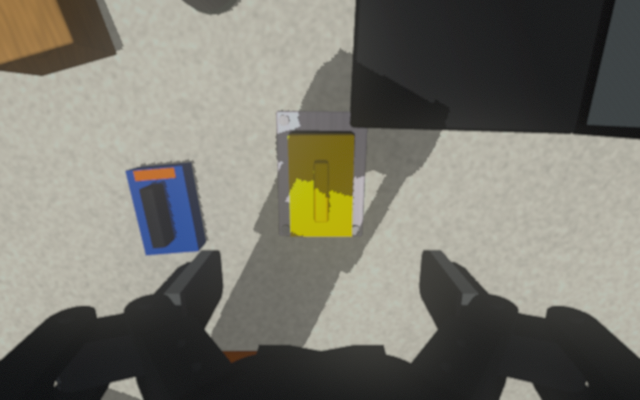

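The wrist view shows the cover centred at about (321,185). The cap is at (165,210), and the laptop edge starts just beyond the cover at row 130. The rib measures 50 x 11 mm at z=0.083, which agrees with the text.

```bash
python3 - <<'E'
from h import *
t=look("top");C=cloud(t);print("laptop z",C[150:200:10,480:540:10,2].round(2).tolist())
go([.489,-.405,.066],-.291)
E
```

```text
laptop z [[0.01, 0.5, 0.53, 0.52, 0.52, 0.01], [0.01, 0.52, 0.51, 0.52, 0.52, 0.52], [0.52, 0.49, 0.5, 0.52, 0.52, 0.52], [0.52, 0.43, 0.48, 0.5, 0.51, 0.52], [0.35, 0.4, 0.44, 0.48, 0.5, 0.5]]
shift [ 0.0014 -0.0019  0.1349] turn -0.002 yaw now -0.293
```

```bash
python3 - <<'E'
from h import *
d=dict(np.load("top0.npz",allow_pickle=True));M=np.eye(4);M[:3,:3]=Ro.from_euler('xyz',d["rotation"]).as_matrix();M[:3,3]=d["position"];d["T"]=M
C=cloud(d);print("laptop z",C[120:210:15,480:610:20,2].round(2).tolist())
E
```

```text
laptop z [[-0.0, 0.02, 0.01, 0.02, -0.74, 0.1, 0.18], [-0.0, 0.02, 0.01, 0.02, 0.03, 0.11, 0.19], [0.02, 0.02, 0.02, 0.02, 0.05, 0.13, 0.2], [0.02, 0.01, 0.02, 0.01, 0.06, 0.14, 0.21], [0.02, 0.01, 0.02, 0.01, 0.08, 0.15, -0.76], [0.01, 0.02, 0.01, 0.02, 0.09, 0.16, -0.73]]
```

>>> nudge_tcp:
  ticks:
    - {"finger_gap": 0.085, "pos": [0.001, -0.001, 0.04]}
    - {"finger_gap": 0.085, "pos": [0.0014, -0.0019, 0.08]}
    - {"finger_gap": 0.085, "pos": [0.0014, -0.0019, 0.11]}
    - {"finger_gap": 0.085, "pos": [0.0014, -0.0019, 0.135]}
    - {"finger_gap": 0.085, "pos": [0.0014, -0.0019, 0.135]}
    - {"finger_gap": 0.085, "pos": [0.0014, -0.0019, 0.135]}

```text
time: 1.77
position: [0.4887, -0.4045, 0.0652]
orientation: [-3.141, 0.002, -0.294]
contact_force: [0.3, -0.6, 0.0]
gripper_width: 0.0852
grip_force: 0.0
```

>>> nudge_tcp:
  ticks:
    - {"finger_gap": 0}
    - {"finger_gap": 0}
    - {"finger_gap": 0}
    - {"finger_gap": 0}
    - {"finger_gap": 0}
    - {"finger_gap": 0}
    - {"finger_gap": 0}
    - {"finger_gap": 0}
  clamp_n: 60

```text
time: 2.43
position: [0.4902, -0.4045, 0.0662]
orientation: [3.141, -0.001, -0.292]
contact_force: [0.2, 1.0, 3.2]
gripper_width: 0.0104
grip_force: 62.8
```

>>> nudge_tcp:
  ticks:
    - {"finger_gap": 0, "pos": [0, 0, -0.02]}
    - {"finger_gap": 0, "pos": [0, 0, -0.05]}
    - {"finger_gap": 0, "pos": [0, 0, -0.09]}
    - {"finger_gap": 0, "pos": [0, 0, -0.13]}
    - {"finger_gap": 0, "pos": [0, 0, -0.17]}
    - {"finger_gap": 0, "pos": [0, 0, -0.17]}
  clamp_n: 60

```text
time: 2.93
position: [0.4917, -0.4057, 0.2459]
orientation: [3.135, -0.014, -0.292]
contact_force: [0.8, -1.3, 2.6]
gripper_width: 0.0104
grip_force: 62.2
```

```bash
python3 - <<'E'
from h import *
go([.486,.385,.236],0.0)
E
```

```text
shift [-0.2332 -0.7557  0.0017] turn -0.292 yaw now -0.292
```

>>> nudge_tcp:
  ticks:
    - {"finger_gap": 0, "pos": [-0.0117, -0.038, 0], "spin": -0.015}
    - {"finger_gap": 0, "pos": [-0.0233, -0.0756, 0], "spin": -0.03}
    - {"finger_gap": 0, "pos": [-0.035, -0.113, 0], "spin": -0.045}
    - {"finger_gap": 0, "pos": [-0.0466, -0.151, 0], "spin": -0.06}
    - {"finger_gap": 0, "pos": [-0.058, -0.189, 0], "spin": -0.075}
    - {"finger_gap": 0, "pos": [-0.07, -0.227, 0], "spin": -0.09}
    - {"finger_gap": 0, "pos": [-0.0816, -0.2645, 0], "spin": -0.105}
    - {"finger_gap": 0, "pos": [-0.0933, -0.302, 0], "spin": -0.12}
    - {"finger_gap": 0, "pos": [-0.105, -0.34, 0], "spin": -0.135}
    - {"finger_gap": 0, "pos": [-0.1166, -0.378, 0], "spin": -0.15}
    - {"finger_gap": 0, "pos": [-0.128, -0.4156, 0], "spin": -0.165}
    - {"finger_gap": 0, "pos": [-0.14, -0.453, 0], "spin": -0.18}
    - {"finger_gap": 0, "pos": [-0.1516, -0.491, 0], "spin": -0.195}
    - {"finger_gap": 0, "pos": [-0.163, -0.529, 0], "spin": -0.21}
    - {"finger_gap": 0, "pos": [-0.175, -0.567, 0], "spin": -0.225}
    - {"finger_gap": 0, "pos": [-0.1866, -0.6046, 0], "spin": -0.24}
    - {"finger_gap": 0, "pos": [-0.198, -0.642, 0], "spin": -0.255}
    - {"finger_gap": 0, "pos": [-0.21, -0.68, 0], "spin": -0.27}
    - {"finger_gap": 0, "pos": [-0.222, -0.718, 0], "spin": -0.28}
    - {"finger_gap": 0, "pos": [-0.2332, -0.7557, 0.0017], "spin": -0.292}

```text
time: 4.6
position: [0.4838, 0.3887, 0.2333]
orientation: [3.141, -0.0, 0.001]
contact_force: [1.6, -0.1, -0.1]
gripper_width: 0.0103
grip_force: 62.2
```

```bash
python3 - <<'E'
from h import *
go([.486,.385,.045],0.0)
c=look("wrist","w2.png")
E
```

```text
shift [0.0022 0.0037 0.1883] turn 0.001 yaw now 0.001
```

View pics/w2.png

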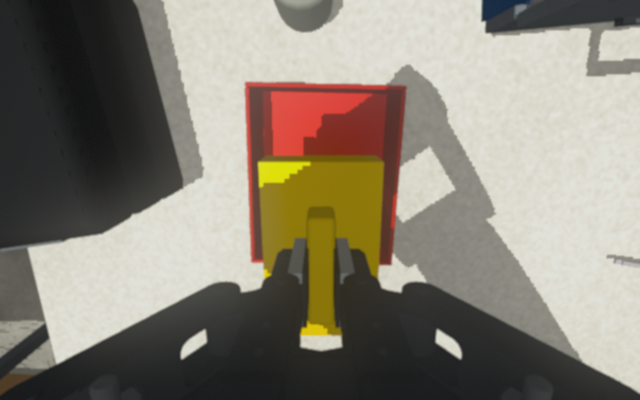

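The wrist view shows the cover firmly held above the red bin (bin at columns 247–403). I'll lower it, release it and retreat.

>>> nudge_tcp:
  ticks:
    - {"finger_gap": 0, "pos": [0.001, 0.002, 0.04]}
    - {"finger_gap": 0, "pos": [0.002, 0.0037, 0.08]}
    - {"finger_gap": 0, "pos": [0.002, 0.0037, 0.12]}
    - {"finger_gap": 0, "pos": [0.002, 0.0037, 0.16]}
    - {"finger_gap": 0, "pos": [0.002, 0.0037, 0.185]}
    - {"finger_gap": 0, "pos": [0.002, 0.0037, 0.196]}
    - {"finger_gap": 0, "pos": [0.002, 0.0037, 0.196]}

```text
time: 5.23
position: [0.4846, 0.3817, 0.034]
orientation: [3.138, 0.005, -0.0]
contact_force: [0.9, -0.7, 0.2]
gripper_width: 0.01
grip_force: 62.2
```

>>> nudge_tcp:
  ticks:
    - {"finger_gap": 0.03}
    - {"finger_gap": 0.03}
    - {"finger_gap": 0.03}
    - {"finger_gap": 0.03, "pos": [0, 0, -0.02]}
    - {"finger_gap": 0.03, "pos": [0, 0, -0.06]}
    - {"finger_gap": 0.03, "pos": [0, 0, -0.1]}
    - {"finger_gap": 0.03, "pos": [0, 0, -0.14]}
    - {"finger_gap": 0.05, "pos": [0, 0, -0.18]}
    - {"finger_gap": 0.05, "pos": [0, 0, -0.2]}
    - {"finger_gap": 0.05, "pos": [0, 0, -0.2]}

```text
time: 6.07
position: [0.488, 0.3841, 0.2473]
orientation: [-3.133, -0.012, -0.0]
contact_force: [0.4, -0.4, 0.3]
gripper_width: 0.05
grip_force: 0.0
```

```bash
python3 - <<'E'
from h import *
t=look("top");C=cloud(t)
go([.52,.045,.26],.086)
c=look("wrist");W=cloud(c);m=mask(c,(22,100,40),(35,255,255));P=W[m>0];print("cover",len(P),P[:,2].min(),rect(P))
E
```

```text
shift [ 0.0328  0.3386 -0.0182] turn -0.086 yaw now -0.0
cover 4091 0.004614979392788543 (array([0.49437793, 0.38313303]), (0.11638584899902343, 0.057335750579833984), np.float64(0.003506589928942594))
```

Cover is in the bin. Now the wrist camera moves to view the handle.

>>> nudge_tcp:
  ticks:
    - {"finger_gap": 0.085, "pos": [0.003, 0.04, 0], "spin": -0.01}
    - {"finger_gap": 0.085, "pos": [0.007, 0.08, 0], "spin": -0.02}
    - {"finger_gap": 0.085, "pos": [0.011, 0.12, -0.005], "spin": -0.03}
    - {"finger_gap": 0.085, "pos": [0.015, 0.16, -0.01], "spin": -0.04}
    - {"finger_gap": 0.085, "pos": [0.019, 0.2, -0.015], "spin": -0.05}
    - {"finger_gap": 0.085, "pos": [0.023, 0.24, -0.018], "spin": -0.06}
    - {"finger_gap": 0.085, "pos": [0.027, 0.28, -0.018], "spin": -0.07}
    - {"finger_gap": 0.085, "pos": [0.031, 0.31, -0.018], "spin": -0.08}
    - {"finger_gap": 0.085, "pos": [0.0328, 0.3386, -0.018], "spin": -0.086}
    - {"finger_gap": 0.085, "pos": [0.0328, 0.3386, -0.018], "spin": -0.086}
    - {"finger_gap": 0.085, "pos": [0.0328, 0.3386, -0.018], "spin": -0.086}

```text
time: 7.08
position: [0.5187, 0.0432, 0.2545]
orientation: [-3.141, 0.002, 0.083]
contact_force: [0.7, -0.3, 0.3]
gripper_width: 0.0852
grip_force: 0.0
```

```bash
python3 - <<'E'
from h import *
c=look("wrist","w3.png");W=cloud(c);np.save("W.npy",W)
z=W[...,2];print([round(float(x),3) for x in np.percentile(z,[1,50,99])])
k=(z>.105)&(z<.13);cv2.imwrite("pics/m3.png",k.astype(np.uint8)*255)
n,l,st,ce=cv2.connectedComponentsWithStats(k.astype(np.uint8))
for i in range(1,n):
    if st[i,4]>300: P=W[l==i];print(st[i],rect(P),np.median(P,0))
E
```

```text
[-0.0, 0.002, 0.351]
[483   7  35  14 314] (array([ 0.66923938, -0.08053358]), (0.015459999084472657, 0.009092924118041992), np.float64(-1.4980169778272634)) [ 0.66610139 -0.07778639  0.11334654]
[ 88  10  37  13 339] (array([0.64273706, 0.21934892]), (0.015745450019836425, 0.0093831787109375), np.float64(-1.4497730573440433)) [0.64050073 0.21637283 0.11384409]
[  99   41  408   74 6508] (array([0.60689465, 0.06530592]), (0.30573684692382813, 0.052387447357177735), np.float64(-1.4825599242814165)) [0.6086877  0.06535496 0.12296398]
```

View pics/w3.png

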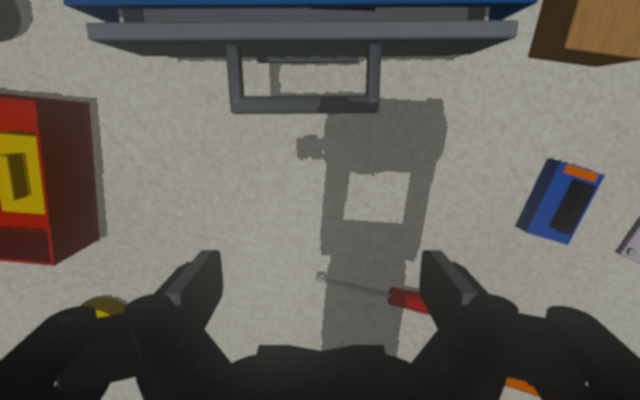

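The wrist view shows the U-shaped handle, its bar at rows 97–112 and columns 232–379, with the drawer front panel at row ~40. The drawer is shut.

```bash
python3 - <<'E'
from h import *
W=np.load("W.npy");B=W[90:118,228:384].reshape(-1,3);P=B[(B[:,2]>.116)&(B[:,2]<.13)]
print(len(P),rect(P),np.median(P[:,2]),P.min(0),P.max(0))
c0,_,a=rect(P);F=W[20:60,80:520].reshape(-1,3);F=F[(F[:,2]>.13)&(F[:,2]<.145)];print("front",rect(F),np.median(F[:,2]))
go([c0[0],c0[1],.16]);print(r.read_state()["qpos"])
E
```

```text
2862 (array([0.58994666, 0.06366142]), (0.12019699096679687, 0.01871286392211914), np.float64(-1.4881526457943668)) 0.12326610129007476 [0.57593176 0.00357358 0.11672443] [0.60397074 0.12430858 0.12584437]
front (array([0.63858478, 0.06805133]), (0.30862094116210936, 0.012679088592529296), np.float64(-1.4828943673800596)) 0.1382813109521869
shift [ 0.0728 -0.0133  0.0946] turn 0 yaw now 0.085
[1.40124191e-02 3.62775170e-02 1.37093401e+00 2.66416640e-04
 1.73602707e+00 1.50011982e+00]
```

>>> nudge_tcp:
  ticks:
    - {"finger_gap": 0.04, "pos": [0.006, -0.001, 0], "spin": -0.125}
    - {"finger_gap": 0.04, "pos": [0.012, -0.002, 0], "spin": -0.25}
    - {"finger_gap": 0.04, "pos": [0.018, -0.003, 0], "spin": -0.375}
    - {"finger_gap": 0.04, "pos": [0.024, -0.004, 0], "spin": -0.5}
    - {"finger_gap": 0.04, "pos": [0.03, -0.005, 0], "spin": -0.625}
    - {"finger_gap": 0.04, "pos": [0.036, -0.006, 0], "spin": -0.75}
    - {"finger_gap": 0.04, "pos": [0.042, -0.007, 0.01], "spin": -0.875}
    - {"finger_gap": 0.04, "pos": [0.048, -0.008, 0.02], "spin": -1.0}
    - {"finger_gap": 0.04, "pos": [0.054, -0.009, 0.03], "spin": -1.125}
    - {"finger_gap": 0.04, "pos": [0.06, -0.01, 0.04], "spin": -1.25}
    - {"finger_gap": 0.04, "pos": [0.066, -0.012, 0.05], "spin": -1.375}
    - {"finger_gap": 0.04, "pos": [0.071, -0.0133, 0.06], "spin": -1.5}
    - {"finger_gap": 0.04, "pos": [0.071, -0.0133, 0.07], "spin": -1.57}
    - {"finger_gap": 0.04, "pos": [0.071, -0.0133, 0.085], "spin": -1.57}
    - {"finger_gap": 0.04, "pos": [0.071, -0.0133, 0.085], "spin": -1.57}
    - {"finger_gap": 0.04, "pos": [0.071, -0.0133, 0.085], "spin": -1.57}
  clamp_n: 60

```text
time: 8.47
position: [0.5879, 0.0649, 0.1696]
orientation: [-3.139, -0.0, 1.657]
contact_force: [-0.3, 0.5, 0.3]
gripper_width: 0.0399
grip_force: 0.0
```

```bash
python3 - <<'E'
from h import *
go([.588,.0637,.096],.086+np.pi/2)
E
```

```text
shift [-0.0012  0.0002  0.0736] turn 0.0 yaw now 1.657
```

>>> nudge_tcp:
  ticks:
    - {"finger_gap": 0.04, "pos": [0, 0, 0.03]}
    - {"finger_gap": 0.04, "pos": [0, 0, 0.055]}
    - {"finger_gap": 0.04, "pos": [0, 0, 0.0736]}
    - {"finger_gap": 0.04, "pos": [0, 0, 0.0736]}
    - {"finger_gap": 0.04, "pos": [0, 0, 0.0736]}

```text
time: 8.88
position: [0.5885, 0.0641, 0.0975]
orientation: [-3.141, -0.0, 1.656]
contact_force: [0.4, 0.1, 0.1]
gripper_width: 0.0399
grip_force: 0.0
```

>>> nudge_tcp:
  ticks:
    - {"finger_gap": 0}
    - {"finger_gap": 0}
    - {"finger_gap": 0}
    - {"finger_gap": 0}
    - {"finger_gap": 0}
  clamp_n: 60

```text
time: 9.3
position: [0.5898, 0.0639, 0.0998]
orientation: [3.137, 0.0, 1.656]
contact_force: [-1.8, 0.3, 6.8]
gripper_width: 0.0127
grip_force: 60.5
```

>>> nudge_tcp:
  ticks:
    - {"finger_gap": 0, "pos": [0, -0.01, 0]}
    - {"finger_gap": 0, "pos": [0, -0.02, 0]}
    - {"finger_gap": 0, "pos": [0, -0.03, 0]}
    - {"finger_gap": 0, "pos": [0, -0.04, 0]}
    - {"finger_gap": 0, "pos": [0, -0.05, 0]}
    - {"finger_gap": 0, "pos": [0, -0.06, 0]}
    - {"finger_gap": 0, "pos": [0, -0.07, 0]}
    - {"finger_gap": 0, "pos": [0, -0.08, 0]}
    - {"finger_gap": 0, "pos": [0, -0.09, 0]}
    - {"finger_gap": 0, "pos": [0, -0.1, 0]}
    - {"finger_gap": 0, "pos": [0, -0.11, 0]}
    - {"finger_gap": 0, "pos": [0, -0.12, 0]}
    - {"finger_gap": 0, "pos": [0, -0.13, 0]}
    - {"finger_gap": 0, "pos": [0, -0.138, 0]}
    - {"finger_gap": 0, "pos": [0, -0.144, 0]}
    - {"finger_gap": 0, "pos": [0, -0.148, 0]}
    - {"finger_gap": 0, "pos": [0, -0.15, 0]}
    - {"finger_gap": 0, "pos": [0, -0.152, 0]}
    - {"finger_gap": 0, "pos": [0, -0.152, 0]}
    - {"finger_gap": 0, "pos": [0, -0.152, 0]}

```text
time: 10.97
position: [0.4453, 0.0511, 0.0999]
orientation: [3.117, 0.0, 1.655]
contact_force: [45.6, 3.8, -21.5]
gripper_width: 0.0125
grip_force: 59.4
```

>>> nudge_tcp:
  ticks:
    - {"finger_gap": 0, "pos": [0, 0.003, 0]}
    - {"finger_gap": 0, "pos": [0, 0.005, 0]}
    - {"finger_gap": 0, "pos": [0, 0.005, 0]}
    - {"finger_gap": 0, "pos": [0, 0.005, 0]}

```text
time: 11.3
position: [0.4453, 0.0511, 0.0998]
orientation: [3.132, 0.001, 1.656]
contact_force: [9.1, -0.4, 0.8]
gripper_width: 0.0128
grip_force: 63.3
```

>>> nudge_tcp:
  ticks:
    - {"finger_gap": 0.05}
    - {"finger_gap": 0.05}
    - {"finger_gap": 0.05}
    - {"finger_gap": 0.05, "pos": [0, 0, -0.02]}
    - {"finger_gap": 0.05, "pos": [0, 0, -0.06]}
    - {"finger_gap": 0.05, "pos": [0, 0, -0.1]}
    - {"finger_gap": 0.05, "pos": [0, 0, -0.14]}
    - {"finger_gap": 0.05, "pos": [0, 0, -0.18]}
    - {"finger_gap": 0.05, "pos": [0, 0, -0.2]}
    - {"finger_gap": 0.05, "pos": [0, 0, -0.2]}

```text
time: 12.13
position: [0.4433, 0.0512, 0.3031]
orientation: [3.132, 0.001, 1.656]
contact_force: [0.2, 1.0, -0.1]
gripper_width: 0.05
grip_force: 0.0
```

```bash
python3 - <<'E'
from h import *
go([.53,.055,.33],.086)
E
```

```text
shift [-0.0036  0.0869 -0.0261] turn 1.57 yaw now 1.656
```

>>> nudge_tcp:
  ticks:
    - {"finger_gap": 0.085, "pos": [0, 0.007, -0.002], "spin": 0.125}
    - {"finger_gap": 0.085, "pos": [0, 0.014, -0.004], "spin": 0.25}
    - {"finger_gap": 0.085, "pos": [0, 0.02, -0.006], "spin": 0.375}
    - {"finger_gap": 0.085, "pos": [0, 0.027, -0.008], "spin": 0.5}
    - {"finger_gap": 0.085, "pos": [0, 0.034, -0.01], "spin": 0.625}
    - {"finger_gap": 0.085, "pos": [0, 0.04, -0.012], "spin": 0.75}
    - {"finger_gap": 0.085, "pos": [0, 0.047, -0.014], "spin": 0.875}
    - {"finger_gap": 0.085, "pos": [0, 0.054, -0.016], "spin": 1.0}
    - {"finger_gap": 0.085, "pos": [0, 0.06, -0.018], "spin": 1.125}
    - {"finger_gap": 0.085, "pos": [-0.002, 0.067, -0.02], "spin": 1.25}
    - {"finger_gap": 0.085, "pos": [-0.003, 0.074, -0.022], "spin": 1.375}
    - {"finger_gap": 0.085, "pos": [-0.0036, 0.08, -0.024], "spin": 1.5}
    - {"finger_gap": 0.085, "pos": [-0.0036, 0.0869, -0.026], "spin": 1.57}
    - {"finger_gap": 0.085, "pos": [-0.0036, 0.0869, -0.026], "spin": 1.57}
    - {"finger_gap": 0.085, "pos": [-0.0036, 0.0869, -0.026], "spin": 1.57}
  clamp_n: 60

```text
time: 13.38
position: [0.5288, 0.055, 0.322]
orientation: [3.142, 0.002, 0.088]
contact_force: [-0.5, 0.4, 0.2]
gripper_width: 0.0852
grip_force: 0.0
```

```bash
python3 - <<'E'
from h import *
c=look("wrist","w4.png");W=cloud(c);np.save("W.npy",W)
t=look("top","top1.png")
E
```

```text
(no output)
```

View pics/w4.png

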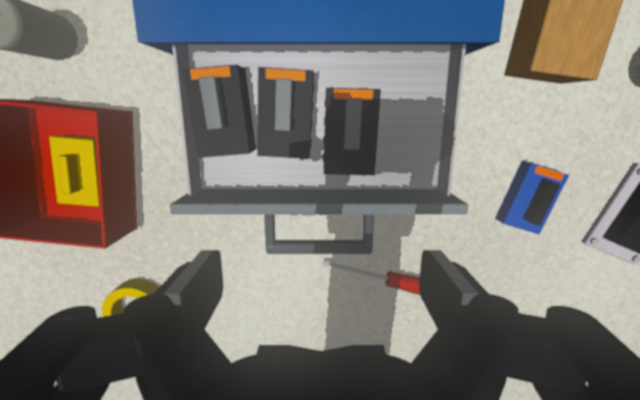

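The wrist view shows the drawer open with three modules at about (222,110), (288,112) and (352,132), marks to the back and the first tilted slightly. The cap is still at (535,200).

```bash
cat >> h.py <<'E'
def keys(W,ztop,box,tol=.006,minpx=80):
    u0,v0,u1,v1=box; z=W[...,2]; k=np.zeros(z.shape,np.uint8); k[v0:v1,u0:u1]=(abs(z-ztop)<tol)[v0:v1,u0:u1]
    n,l,st,ce=cv2.connectedComponentsWithStats(k)
    for i in range(1,n):
        if st[i,4]>minpx: P=W[l==i]; c,s,a=rect(P); print(st[i].tolist(),"c",c.round(4),"size",np.round(s,4),"ang",round(a,3),"z",np.median(P[:,2]).round(4))
E
python3 - <<'E'
from h import *
W=np.load("W.npy")
print("keys");keys(W,.125,(190,60,450,190))
print("tops");keys(W,.109,(190,60,450,190))
t=look("top");s=look("scene");w=look("wrist")
def ob(c,box):
    m=mask(c,(3,150,60),(16,255,255),box); return np.argwhere(m)[:,::-1].mean(0)
for n,bw in(("A",(185,60,240,85)),("B",(255,60,315,85)),("C",(325,82,380,105))):
    p=plane(w,ob(w,bw),.108)[0]; print(n,"mark@.108",p.round(4),"in top",proj(t,p).round(),"scene",proj(s,p).round())
E
```

```text
keys
[198, 77, 26, 53, 916] c [0.5916 0.1711] size [0.05   0.0167] ang 0.178 z 0.1255
[274, 79, 18, 53, 869] c [0.5963 0.0999] size [0.0498 0.0162] ang 0.024 z 0.1254
[344, 99, 18, 51, 819] c [0.5839 0.0287] size [0.0492 0.0161] ang 0.062 z 0.1254
tops
[190, 65, 60, 93, 3764] c [0.5828 0.1698] size [0.0903 0.0566] ang 0.168 z 0.1096
[257, 67, 57, 93, 3929] c [0.5872 0.0999] size [0.0902 0.0564] ang 0.028 z 0.1096
[323, 88, 58, 88, 3773] c [0.5744 0.0281] size [0.0902 0.0562] ang 0.059 z 0.1095
A mark@.108 [0.622  0.1764 0.108 ] in top [251. 159.] scene [396. 168.]
B mark@.108 [0.6269 0.1007 0.108 ] in top [278. 157.] scene [387. 185.]
C mark@.108 [0.6142 0.0295 0.108 ] in top [304. 161.] scene [371. 198.]
```

```bash
python3 - <<'E'
from h import *
go([.47,-.36,.30],-.292)
E
```

```text
shift [-0.0945  0.4083  0.023 ] turn 0.379 yaw now 0.087
```

>>> nudge_tcp:
  ticks:
    - {"finger_gap": 0.085, "pos": [-0.009, 0.04, 0.002], "spin": 0.04}
    - {"finger_gap": 0.085, "pos": [-0.018, 0.08, 0.004], "spin": 0.08}
    - {"finger_gap": 0.085, "pos": [-0.027, 0.12, 0.006], "spin": 0.12}
    - {"finger_gap": 0.085, "pos": [-0.036, 0.16, 0.008], "spin": 0.16}
    - {"finger_gap": 0.085, "pos": [-0.045, 0.2, 0.01], "spin": 0.2}
    - {"finger_gap": 0.085, "pos": [-0.055, 0.24, 0.013], "spin": 0.24}
    - {"finger_gap": 0.085, "pos": [-0.064, 0.28, 0.016], "spin": 0.28}
    - {"finger_gap": 0.085, "pos": [-0.073, 0.32, 0.018], "spin": 0.32}
    - {"finger_gap": 0.085, "pos": [-0.083, 0.36, 0.02], "spin": 0.35}
    - {"finger_gap": 0.085, "pos": [-0.09, 0.39, 0.023], "spin": 0.37}
    - {"finger_gap": 0.085, "pos": [-0.0945, 0.4083, 0.023], "spin": 0.379}
    - {"finger_gap": 0.085, "pos": [-0.0945, 0.4083, 0.023], "spin": 0.379}
    - {"finger_gap": 0.085, "pos": [-0.0945, 0.4083, 0.023], "spin": 0.379}

```text
time: 14.72
position: [0.4695, -0.3604, 0.2997]
orientation: [-3.141, 0.001, -0.294]
contact_force: [0.4, 0.8, 0.3]
gripper_width: 0.0852
grip_force: 0.0
```

```bash
python3 - <<'E'
from h import *
c=look("wrist","w5.png");W=cloud(c);np.save("W.npy",W)
print("base top");keys(W,.042,(100,0,540,250));print("basekey");keys(W,.058,(100,0,540,250));
print("cap");keys(W,.026,(100,0,540,250));print("caphandle");keys(W,.048,(60,0,540,250))
n=cv2.inRange(c["hsv"],(3,150,60),(16,255,255));k,l,st,ce=cv2.connectedComponentsWithStats(n);print("orange",[(s[4],W[l==i].mean(0).round(3)) for i,s in enumerate(st) if i and s[4]>40])
E
```

```text
base top
[112, 0, 70, 55, 368] c [ 0.6605 -0.2198] size [0.0866 0.0324] ang -1.189 z 0.0419
[328, 100, 52, 80, 3297] c [ 0.4881 -0.4048] size [0.0942 0.0598] ang -0.295 z 0.0414
[212, 144, 21, 50, 519] c [ 0.502 -0.243] size [0.0602 0.0145] ang -0.197 z 0.0469
basekey
[100, 0, 75, 52, 3122] c [ 0.6796 -0.2141] size [0.0798 0.0454] ang 1.528 z 0.0616
[347, 112, 15, 44, 620] c [ 0.4971 -0.4074] size [0.0485 0.0162] ang -0.293 z 0.0574
cap
[120, 0, 67, 57, 344] c [ 0.6621 -0.221 ] size [0.0891 0.0358] ang -1.141 z 0.026
[250, 0, 33, 7, 88] c [ 0.6631 -0.3533] size [0.0353 0.0063] ang 1.322 z 0.0266
[198, 129, 56, 74, 2441] c [ 0.502  -0.2426] size [0.0903 0.0567] ang -0.206 z 0.0258
caphandle
[109, 0, 70, 54, 382] c [ 0.6602 -0.2193] size [0.0858 0.0315] ang -1.202 z 0.0482
[334, 101, 40, 21, 220] c [ 0.5209 -0.4143] size [0.0455 0.0221] ang 1.224 z 0.0426
[212, 144, 20, 50, 605] c [ 0.502 -0.243] size [0.0602 0.0145] ang -0.197 z 0.0475
orange [(np.int32(272), array([ 0.526, -0.417,  0.044])), (np.int32(173), array([ 0.541, -0.251,  0.026])), (np.int32(2078), array([ 0.284, -0.253,  0.035]))]
```

View pics/w5.png

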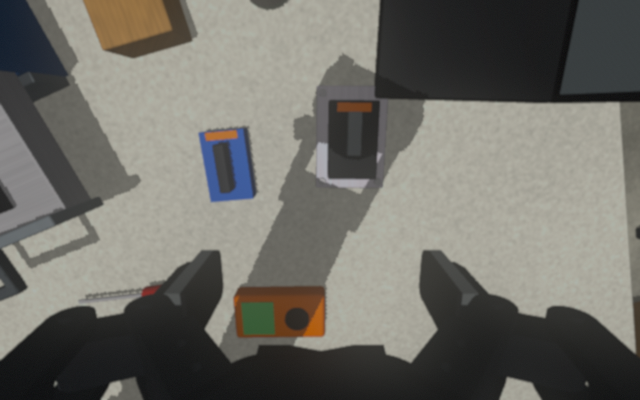

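The wrist view shows the base at (353,140) with its orange mark at the world +x end (355,107), the cap at (227,163) with its mark at the top, and the drawer at left. The sizes match, so I'll go fetch module C.

```bash
python3 - <<'E'
from h import *
go([.584,.0286,.2],.06)
E
```

```text
shift [-0.0027 -0.4045  0.1003] turn -0.353 yaw now -0.293
```

>>> nudge_tcp:
  ticks:
    - {"finger_gap": 0.085, "pos": [0, -0.04, 0], "spin": -0.035}
    - {"finger_gap": 0.085, "pos": [0, -0.08, 0], "spin": -0.07}
    - {"finger_gap": 0.085, "pos": [0, -0.12, 0], "spin": -0.105}
    - {"finger_gap": 0.085, "pos": [0, -0.16, 0], "spin": -0.14}
    - {"finger_gap": 0.085, "pos": [-0.001, -0.2, 0.01], "spin": -0.175}
    - {"finger_gap": 0.085, "pos": [-0.001, -0.24, 0.03], "spin": -0.21}
    - {"finger_gap": 0.085, "pos": [-0.002, -0.28, 0.05], "spin": -0.245}
    - {"finger_gap": 0.085, "pos": [-0.002, -0.32, 0.07], "spin": -0.28}
    - {"finger_gap": 0.085, "pos": [-0.0027, -0.355, 0.085], "spin": -0.315}
    - {"finger_gap": 0.085, "pos": [-0.0027, -0.385, 0.1], "spin": -0.34}
    - {"finger_gap": 0.085, "pos": [-0.0027, -0.4045, 0.1], "spin": -0.353}
    - {"finger_gap": 0.085, "pos": [-0.0027, -0.4045, 0.1], "spin": -0.353}
    - {"finger_gap": 0.085, "pos": [-0.0027, -0.4045, 0.1], "spin": -0.353}

```text
time: 15.85
position: [0.5838, 0.0303, 0.2005]
orientation: [3.141, -0.0, 0.064]
contact_force: [-1.3, -0.1, 0.2]
gripper_width: 0.0846
grip_force: 0.0
```

```bash
python3 - <<'E'
from h import *
c=look("wrist");W=cloud(c)
print("keys");keys(W,.125,(100,50,500,330))
go([.584,.0286,.111],.06)
E
```

```text
keys
[100, 148, 41, 74, 1980] c [0.5917 0.1709] size [0.0501 0.0174] ang 0.173 z 0.1254
[208, 148, 28, 74, 1820] c [0.5964 0.0994] size [0.0502 0.0164] ang 0.03 z 0.1254
[313, 173, 24, 71, 1625] c [0.584  0.0284] size [0.0498 0.0159] ang 0.06 z 0.1253
[211, 304, 217, 15, 1974] c [0.5048 0.0271] size [0.1604 0.0027] ang -1.479 z 0.1251
[100, 310, 24, 7, 109] c [0.4909 0.1863] size [0.0187 0.0018] ang -1.477 z 0.1222
shift [-0.0001  0.0003  0.0899] turn 0.002 yaw now 0.062
```

>>> nudge_tcp:
  ticks:
    - {"finger_gap": 0.05, "pos": [0, 0, 0.03]}
    - {"finger_gap": 0.05, "pos": [0, 0, 0.06]}
    - {"finger_gap": 0.05, "pos": [0, 0, 0.08]}
    - {"finger_gap": 0.05, "pos": [0, 0, 0.09]}
    - {"finger_gap": 0.05, "pos": [0, 0, 0.09]}
    - {"finger_gap": 0, "pos": [0, 0, 0.09]}
    - {"finger_gap": 0, "pos": [0, 0, 0.09]}
    - {"finger_gap": 0, "pos": [0, 0, 0.09]}
    - {"finger_gap": 0, "pos": [0, 0, 0.09]}
    - {"finger_gap": 0, "pos": [0, 0, 0.09]}
    - {"finger_gap": 0, "pos": [0, 0, 0.09]}
  clamp_n: 100

```text
time: 16.82
position: [0.5855, 0.0278, 0.1128]
orientation: [3.141, -0.004, 0.06]
contact_force: [-1.5, -1.7, 6.2]
gripper_width: 0.0131
grip_force: 99.2
```

>>> nudge_tcp:
  ticks:
    - {"finger_gap": 0, "pos": [0, 0, -0.02]}
    - {"finger_gap": 0, "pos": [0, 0, -0.04]}
    - {"finger_gap": 0, "pos": [0, 0, -0.07]}
    - {"finger_gap": 0, "pos": [0, 0, -0.11]}
    - {"finger_gap": 0, "pos": [0, 0, -0.14]}
    - {"finger_gap": 0, "pos": [0, 0, -0.14]}
    - {"finger_gap": 0, "pos": [0, 0, -0.14]}

```text
time: 17.4
position: [0.5849, 0.0281, 0.2523]
orientation: [3.141, -0.004, 0.06]
contact_force: [-0.2, -0.3, -4.9]
gripper_width: 0.0127
grip_force: 98.5
```

```bash
python3 - <<'E'
from h import *
go([.4973,-.4075,.2],-.293)
E
```

```text
shift [-0.1137  0.4296  0.052 ] turn 0.353 yaw now 0.06
```

>>> nudge_tcp:
  ticks:
    - {"finger_gap": 0, "pos": [-0.005, 0.02, 0], "spin": 0.03}
    - {"finger_gap": 0, "pos": [-0.015, 0.055, 0], "spin": 0.06}
    - {"finger_gap": 0, "pos": [-0.025, 0.095, 0], "spin": 0.09}
    - {"finger_gap": 0, "pos": [-0.035, 0.135, 0], "spin": 0.12}
    - {"finger_gap": 0, "pos": [-0.045, 0.175, 0], "spin": 0.15}
    - {"finger_gap": 0, "pos": [-0.056, 0.215, 0], "spin": 0.18}
    - {"finger_gap": 0, "pos": [-0.067, 0.255, 0], "spin": 0.21}
    - {"finger_gap": 0, "pos": [-0.078, 0.295, 0], "spin": 0.24}
    - {"finger_gap": 0, "pos": [-0.088, 0.335, 0.01], "spin": 0.27}
    - {"finger_gap": 0, "pos": [-0.098, 0.37, 0.02], "spin": 0.3}
    - {"finger_gap": 0, "pos": [-0.107, 0.4, 0.04], "spin": 0.33}
    - {"finger_gap": 0, "pos": [-0.112, 0.42, 0.052], "spin": 0.345}
    - {"finger_gap": 0, "pos": [-0.1137, 0.4296, 0.052], "spin": 0.353}
    - {"finger_gap": 0, "pos": [-0.1137, 0.4296, 0.052], "spin": 0.353}
    - {"finger_gap": 0, "pos": [-0.1137, 0.4296, 0.052], "spin": 0.353}

```text
time: 18.65
position: [0.4965, -0.4069, 0.1975]
orientation: [-3.14, 0.001, -0.293]
contact_force: [-0.4, 0.4, -2.4]
gripper_width: 0.0131
grip_force: 98.7
```

```bash
python3 - <<'E'
from h import *
c=look("wrist","w6.png")
go([.4973,-.4075,.0828],-.293)
E
```

```text
shift [0.0005 0.0009 0.1157] turn 0.001 yaw now -0.292
```

View pics/w6.png

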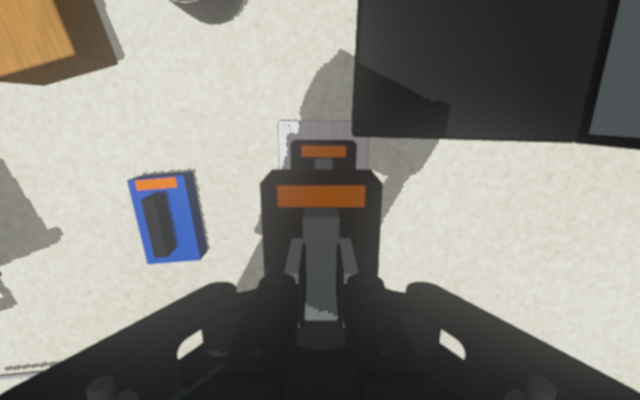

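The wrist view shows the held module lined up above the base, with its mark at (320,195) and the base mark at (323,152). Lowering it now.

>>> nudge_tcp:
  ticks:
    - {"finger_gap": 0, "pos": [0.0005, 0.0009, 0.04]}
    - {"finger_gap": 0, "pos": [0.0005, 0.0009, 0.075]}
    - {"finger_gap": 0, "pos": [0.0005, 0.0009, 0.09]}
    - {"finger_gap": 0, "pos": [0.0005, 0.0009, 0.096]}
    - {"finger_gap": 0, "pos": [0.0005, 0.0009, 0.101]}
    - {"finger_gap": 0, "pos": [0.0005, 0.0009, 0.106]}
    - {"finger_gap": 0, "pos": [0.0005, 0.0009, 0.111]}
    - {"finger_gap": 0, "pos": [0.0005, 0.0009, 0.116]}
    - {"finger_gap": 0, "pos": [0.0005, 0.0009, 0.116]}
    - {"finger_gap": 0, "pos": [0.0005, 0.0009, 0.116]}

```text
time: 19.53
position: [0.4969, -0.4088, 0.0829]
orientation: [3.141, -0.001, -0.293]
contact_force: [-0.8, -0.1, -2.7]
gripper_width: 0.0133
grip_force: 98.8
```

>>> nudge_tcp:
  ticks:
    - {"finger_gap": 0, "pos": [0, 0, 0.001]}
    - {"finger_gap": 0, "pos": [0, 0, 0.002]}
    - {"finger_gap": 0, "pos": [0, 0, 0.002]}

```text
time: 19.78
position: [0.4969, -0.4088, 0.0828]
orientation: [3.141, -0.002, -0.293]
contact_force: [-3.7, 3.4, 8.1]
gripper_width: 0.0129
grip_force: 100.2
```

>>> nudge_tcp:
  ticks:
    - {"finger_gap": 0.04}
    - {"finger_gap": 0.04}
    - {"finger_gap": 0.04}
    - {"finger_gap": 0.04, "pos": [0, 0, -0.02]}
    - {"finger_gap": 0.05, "pos": [0, 0, -0.05]}
    - {"finger_gap": 0.05, "pos": [0, 0, -0.09]}
    - {"finger_gap": 0.05, "pos": [0, 0, -0.13]}
    - {"finger_gap": 0.05, "pos": [0, 0, -0.165]}
    - {"finger_gap": 0.05, "pos": [0, 0, -0.165]}
    - {"finger_gap": 0.05, "pos": [0, 0, -0.165]}

```text
time: 20.62
position: [0.4973, -0.4093, 0.2483]
orientation: [3.139, -0.005, -0.293]
contact_force: [0.6, 0.4, -0.7]
gripper_width: 0.0494
grip_force: 0.0
```

```bash
python3 - <<'E'
from h import *
c=look("wrist");W=cloud(c);print("key");keys(W,.096,(100,0,540,330));print("top");keys(W,.08,(100,0,540,330));print("cap");keys(W,.0475,(0,0,540,330))
go([.5964,.0995,.2],.027)
E
```

```text
key
[166, 0, 62, 19, 604] c [ 0.6666 -0.3558] size [0.0474 0.0126] ang 1.314 z 0.097
[312, 161, 17, 54, 911] c [ 0.4955 -0.4076] size [0.0501 0.0151] ang -0.298 z 0.0954
top
[187, 0, 49, 24, 247] c [ 0.6638 -0.3629] size [0.0427 0.0091] ang -1.501 z 0.0803
[291, 147, 59, 91, 4309] c [ 0.4868 -0.4047] size [0.0902 0.0561] ang -0.294 z 0.0795
cap
[42, 0, 82, 90, 730] c [ 0.6698 -0.2289] size [0.1003 0.049 ] ang -0.935 z 0.0475
[200, 0, 46, 34, 219] c [ 0.6661 -0.3661] size [0.0502 0.0138] ang -1.347 z 0.0475
[293, 141, 56, 4, 101] c [ 0.5309 -0.4188] size [0.0574 0.0031] ang 1.275 z 0.0432
[163, 188, 25, 54, 768] c [ 0.5022 -0.2433] size [0.0599 0.0145] ang -0.2 z 0.0474
shift [-0.0516 -0.5154  0.045 ] turn -0.32 yaw now -0.293
```

>>> nudge_tcp:
  ticks:
    - {"finger_gap": 0.05, "pos": [-0.004, -0.04, 0], "spin": -0.03}
    - {"finger_gap": 0.05, "pos": [-0.008, -0.08, 0], "spin": -0.06}
    - {"finger_gap": 0.05, "pos": [-0.012, -0.12, 0], "spin": -0.09}
    - {"finger_gap": 0.05, "pos": [-0.016, -0.16, 0], "spin": -0.12}
    - {"finger_gap": 0.05, "pos": [-0.02, -0.2, 0], "spin": -0.15}
    - {"finger_gap": 0.05, "pos": [-0.024, -0.24, 0], "spin": -0.18}
    - {"finger_gap": 0.05, "pos": [-0.028, -0.28, 0], "spin": -0.2}
    - {"finger_gap": 0.05, "pos": [-0.032, -0.32, 0], "spin": -0.22}
    - {"finger_gap": 0.05, "pos": [-0.036, -0.36, 0], "spin": -0.24}
    - {"finger_gap": 0.05, "pos": [-0.04, -0.4, 0.01], "spin": -0.26}
    - {"finger_gap": 0.05, "pos": [-0.044, -0.44, 0.02], "spin": -0.28}
    - {"finger_gap": 0.05, "pos": [-0.048, -0.48, 0.03], "spin": -0.3}
    - {"finger_gap": 0.05, "pos": [-0.0516, -0.505, 0.045], "spin": -0.32}
    - {"finger_gap": 0.05, "pos": [-0.0516, -0.5154, 0.045], "spin": -0.32}
    - {"finger_gap": 0.05, "pos": [-0.0516, -0.5154, 0.045], "spin": -0.32}
    - {"finger_gap": 0.05, "pos": [-0.0516, -0.5154, 0.045], "spin": -0.32}

```text
time: 22.0
position: [0.5959, 0.0992, 0.1992]
orientation: [3.141, 0.002, 0.027]
contact_force: [0.4, -0.1, 0.1]
gripper_width: 0.0501
grip_force: 0.0
```

```bash
python3 - <<'E'
from h import *
c=look("wrist");W=cloud(c);print("keys");keys(W,.125,(50,50,540,330))
go([.5964,.0995,.112],.027)
E
```

```text
keys
[310, 172, 23, 71, 1600] c [0.597  0.0997] size [0.0494 0.0156] ang 0.027 z 0.1254
[199, 175, 39, 73, 1770] c [0.5921 0.171 ] size [0.0499 0.0168] ang 0.169 z 0.1254
[286, 323, 103, 7, 357] c [0.5001 0.085 ] size [0.0788 0.0022] ang -1.49 z 0.1212
shift [ 0.0002 -0.0011  0.0881] turn -0.002 yaw now 0.025
```

>>> nudge_tcp:
  ticks:
    - {"finger_gap": 0.05, "pos": [0, -0.0005, 0.03]}
    - {"finger_gap": 0.05, "pos": [0, -0.0005, 0.06]}
    - {"finger_gap": 0.05, "pos": [0, -0.0005, 0.08]}
    - {"finger_gap": 0.05, "pos": [0, -0.0005, 0.088]}
    - {"finger_gap": 0.05, "pos": [0, -0.0005, 0.088]}
    - {"finger_gap": 0, "pos": [0, -0.0005, 0.088]}
    - {"finger_gap": 0, "pos": [0, -0.0005, 0.088]}
    - {"finger_gap": 0, "pos": [0, -0.0005, 0.088]}
    - {"finger_gap": 0, "pos": [0, -0.0005, 0.088]}
    - {"finger_gap": 0, "pos": [0, -0.0005, 0.088]}
    - {"finger_gap": 0, "pos": [0, -0.0005, 0.088]}
  clamp_n: 100

```text
time: 22.97
position: [0.5974, 0.0999, 0.1147]
orientation: [3.141, -0.004, 0.026]
contact_force: [-0.1, -2.5, 6.7]
gripper_width: 0.0129
grip_force: 98.1
```

>>> nudge_tcp:
  ticks:
    - {"finger_gap": 0, "pos": [0, 0, -0.02]}
    - {"finger_gap": 0, "pos": [0, 0, -0.04]}
    - {"finger_gap": 0, "pos": [0, 0, -0.07]}
    - {"finger_gap": 0, "pos": [0, 0, -0.11]}
    - {"finger_gap": 0, "pos": [0, 0, -0.14]}
    - {"finger_gap": 0, "pos": [0, 0, -0.14]}
    - {"finger_gap": 0, "pos": [0, 0, -0.14]}

```text
time: 23.55
position: [0.5968, 0.1005, 0.2543]
orientation: [-3.141, -0.004, 0.027]
contact_force: [-0.1, -0.3, -4.3]
gripper_width: 0.0128
grip_force: 98.6
```

```bash
python3 - <<'E'
from h import *
go([.4982,-.4078,.24],-.293)
E
```

```text
shift [-0.1123  0.5054  0.0136] turn 0.32 yaw now 0.027
```

>>> nudge_tcp:
  ticks:
    - {"finger_gap": 0, "pos": [-0.004, 0.02, 0], "spin": 0.03}
    - {"finger_gap": 0, "pos": [-0.012, 0.055, 0], "spin": 0.06}
    - {"finger_gap": 0, "pos": [-0.021, 0.095, 0], "spin": 0.09}
    - {"finger_gap": 0, "pos": [-0.03, 0.135, 0], "spin": 0.12}
    - {"finger_gap": 0, "pos": [-0.039, 0.175, 0], "spin": 0.14}
    - {"finger_gap": 0, "pos": [-0.048, 0.215, 0], "spin": 0.16}
    - {"finger_gap": 0, "pos": [-0.057, 0.255, 0], "spin": 0.18}
    - {"finger_gap": 0, "pos": [-0.066, 0.295, 0], "spin": 0.2}
    - {"finger_gap": 0, "pos": [-0.075, 0.335, 0.0], "spin": 0.22}
    - {"finger_gap": 0, "pos": [-0.084, 0.375, 0.0], "spin": 0.24}
    - {"finger_gap": 0, "pos": [-0.092, 0.415, 0.01], "spin": 0.26}
    - {"finger_gap": 0, "pos": [-0.101, 0.455, 0.013], "spin": 0.28}
    - {"finger_gap": 0, "pos": [-0.108, 0.485, 0.0136], "spin": 0.3}
    - {"finger_gap": 0, "pos": [-0.1123, 0.5054, 0.0136], "spin": 0.32}
    - {"finger_gap": 0, "pos": [-0.1123, 0.5054, 0.0136], "spin": 0.32}
    - {"finger_gap": 0, "pos": [-0.1123, 0.5054, 0.0136], "spin": 0.32}
    - {"finger_gap": 0, "pos": [-0.1123, 0.5054, 0.0136], "spin": 0.32}

```text
time: 24.97
position: [0.4973, -0.4071, 0.2365]
orientation: [-3.14, 0.003, -0.293]
contact_force: [-0.4, 0.6, -3.1]
gripper_width: 0.0126
grip_force: 98.7
```

```bash
python3 - <<'E'
from h import *
go([.4982,-.4078,.1227],-.293)
c=look("wrist");W=cloud(c);T=pose();keys(W,T[2,3]-.005,(200,100,440,330),.006);keys(W,.0795,(200,50,440,330),.006)
E
```

```text
shift [0.0014 0.0007 0.1138] turn 0.0 yaw now -0.293
[260, 179, 122, 98, 6972] c [ 0.5081 -0.4095] size [0.0563 0.0488] ang 1.275 z 0.2315
[298, 316, 46, 14, 460] c [ 0.4592 -0.3946] size [0.0235 0.0086] ang 1.299 z 0.2316
[292, 146, 63, 22, 1186] c [ 0.521 -0.415] size [0.0562 0.019 ] ang 1.276 z 0.0798
```

>>> nudge_tcp:
  ticks:
    - {"finger_gap": 0, "pos": [0.0005, 0.001, 0.04]}
    - {"finger_gap": 0, "pos": [0.0005, 0.001, 0.075]}
    - {"finger_gap": 0, "pos": [0.0005, 0.001, 0.09]}
    - {"finger_gap": 0, "pos": [0.0005, 0.001, 0.095]}
    - {"finger_gap": 0, "pos": [0.0005, 0.001, 0.1]}
    - {"finger_gap": 0, "pos": [0.0005, 0.001, 0.105]}
    - {"finger_gap": 0, "pos": [0.0005, 0.001, 0.11]}
    - {"finger_gap": 0, "pos": [0.0005, 0.001, 0.1145]}
    - {"finger_gap": 0, "pos": [0.0005, 0.001, 0.1155]}
    - {"finger_gap": 0, "pos": [0.0005, 0.001, 0.1155]}
    - {"finger_gap": 0, "pos": [0.0005, 0.001, 0.1155]}

```text
time: 25.93
position: [0.4978, -0.4092, 0.1235]
orientation: [3.141, -0.001, -0.293]
contact_force: [-0.4, -0.2, -2.0]
gripper_width: 0.0127
grip_force: 98.7
```

>>> nudge_tcp:
  ticks:
    - {"finger_gap": 0.04}
    - {"finger_gap": 0.04}
    - {"finger_gap": 0.04}
    - {"finger_gap": 0.04, "pos": [0, 0, -0.02]}
    - {"finger_gap": 0.05, "pos": [0, 0, -0.05]}
    - {"finger_gap": 0.05, "pos": [0, 0, -0.09]}
    - {"finger_gap": 0.05, "pos": [0, 0, -0.13]}
    - {"finger_gap": 0.05, "pos": [0, 0, -0.15]}
    - {"finger_gap": 0.05, "pos": [0, 0, -0.15]}
    - {"finger_gap": 0.05, "pos": [0, 0, -0.15]}

```text
time: 26.77
position: [0.498, -0.4094, 0.2752]
orientation: [3.14, -0.004, -0.293]
contact_force: [0.2, -0.6, -0.3]
gripper_width: 0.05
grip_force: 0.0
```

```bash
python3 - <<'E'
from h import *
c=look("wrist");W=cloud(c);print("key");keys(W,.134,(100,0,540,330));print("top");keys(W,.118,(100,0,540,330));print("cap");keys(W,.0475,(0,0,540,330))
go([.592,.171,.24],.171)
E
```

```text
key
[312, 161, 18, 56, 978] c [ 0.4972 -0.4083] size [0.0495 0.0154] ang -0.296 z 0.1334
top
[186, 0, 26, 7, 111] c [ 0.6733 -0.3564] size [0.0202 0.0043] ang 1.283 z 0.1138
[290, 147, 62, 94, 4590] c [ 0.4882 -0.4058] size [0.0903 0.0561] ang -0.29 z 0.1176
cap
[65, 0, 73, 92, 622] c [ 0.6737 -0.2323] size [0.1052 0.0521] ang -0.862 z 0.0478
[210, 0, 42, 40, 196] c [ 0.6683 -0.3687] size [0.053 0.016] ang -1.2 z 0.0475
[294, 139, 52, 5, 103] c [ 0.5315 -0.4174] size [0.0574 0.0034] ang 1.277 z 0.0423
[174, 183, 22, 50, 663] c [ 0.5024 -0.2433] size [0.0596 0.0145] ang -0.205 z 0.0474
shift [-0.0773 -0.5826  0.0328] turn -0.464 yaw now -0.293
```

Second module is seated (top 0.1176, middle within 1 mm). Next, module A.

>>> nudge_tcp:
  ticks:
    - {"finger_gap": 0.05, "pos": [-0.005, -0.04, 0], "spin": -0.03}
    - {"finger_gap": 0.05, "pos": [-0.01, -0.08, 0], "spin": -0.06}
    - {"finger_gap": 0.05, "pos": [-0.015, -0.12, 0], "spin": -0.1}
    - {"finger_gap": 0.05, "pos": [-0.02, -0.16, 0], "spin": -0.13}
    - {"finger_gap": 0.05, "pos": [-0.025, -0.2, 0], "spin": -0.16}
    - {"finger_gap": 0.05, "pos": [-0.03, -0.24, 0], "spin": -0.2}
    - {"finger_gap": 0.05, "pos": [-0.036, -0.28, 0], "spin": -0.23}
    - {"finger_gap": 0.05, "pos": [-0.042, -0.32, 0], "spin": -0.26}
    - {"finger_gap": 0.05, "pos": [-0.047, -0.36, 0], "spin": -0.29}
    - {"finger_gap": 0.05, "pos": [-0.053, -0.4, 0.01], "spin": -0.33}
    - {"finger_gap": 0.05, "pos": [-0.058, -0.44, 0.02], "spin": -0.36}
    - {"finger_gap": 0.05, "pos": [-0.063, -0.48, 0.03], "spin": -0.39}
    - {"finger_gap": 0.05, "pos": [-0.069, -0.52, 0.0328], "spin": -0.42}
    - {"finger_gap": 0.05, "pos": [-0.074, -0.56, 0.0328], "spin": -0.45}
    - {"finger_gap": 0.05, "pos": [-0.0773, -0.5826, 0.0328], "spin": -0.464}
    - {"finger_gap": 0.05, "pos": [-0.0773, -0.5826, 0.0328], "spin": -0.464}
    - {"finger_gap": 0.05, "pos": [-0.0773, -0.5826, 0.0328], "spin": -0.464}

```text
time: 28.23
position: [0.5913, 0.172, 0.2377]
orientation: [3.141, 0.004, 0.173]
contact_force: [0.5, -1.9, -0.5]
gripper_width: 0.0499
grip_force: 0.0
```

```bash
python3 - <<'E'
from h import *
c=look("wrist");W=cloud(c);print("keys");keys(W,.125,(50,50,540,330));print("tops");keys(W,.1095,(50,50,540,330))
go([.592,.171,.112],.171)
E
```

```text
keys
[313, 164, 21, 61, 1222] c [0.5923 0.1712] size [0.0496 0.0159] ang 0.169 z 0.1253
[260, 297, 125, 18, 945] c [0.4938 0.1543] size [0.1075 0.0023] ang -1.48 z 0.1252
tops
[50, 50, 15, 35, 396] c [0.652  0.3924] size [0.0272 0.0093] ang -0.142 z 0.1064
[264, 130, 117, 174, 1431] c [0.5644 0.1576] size [0.1475 0.107 ] ang 0.045 z 0.107
[289, 147, 69, 104, 5534] c [0.5828 0.1697] size [0.0908 0.0561] ang 0.167 z 0.1095
shift [ 9.000e-04 -1.000e-04  1.263e-01] turn 0.0 yaw now 0.171
```

>>> nudge_tcp:
  ticks:
    - {"finger_gap": 0.05, "pos": [0.0006, 0.0002, 0.04]}
    - {"finger_gap": 0.05, "pos": [0.0006, 0.0002, 0.08]}
    - {"finger_gap": 0.05, "pos": [0.0006, 0.0002, 0.11]}
    - {"finger_gap": 0.05, "pos": [0.0006, 0.0002, 0.126]}
    - {"finger_gap": 0.05, "pos": [0.0006, 0.0002, 0.126]}
    - {"finger_gap": 0.05, "pos": [0.0006, 0.0002, 0.126]}
    - {"finger_gap": 0, "pos": [0.0006, 0.0002, 0.126]}
    - {"finger_gap": 0, "pos": [0.0006, 0.0002, 0.126]}
    - {"finger_gap": 0, "pos": [0.0006, 0.0002, 0.126]}
    - {"finger_gap": 0, "pos": [0.0006, 0.0002, 0.126]}
    - {"finger_gap": 0, "pos": [0.0006, 0.0002, 0.126]}
    - {"finger_gap": 0, "pos": [0.0006, 0.0002, 0.126]}
  clamp_n: 100

```text
time: 29.28
position: [0.5938, 0.1707, 0.1167]
orientation: [3.141, -0.004, 0.171]
contact_force: [0.5, -1.9, 6.2]
gripper_width: 0.0125
grip_force: 99.0
```

>>> nudge_tcp:
  ticks:
    - {"finger_gap": 0, "pos": [0, 0, -0.02]}
    - {"finger_gap": 0, "pos": [0, 0, -0.04]}
    - {"finger_gap": 0, "pos": [0, 0, -0.07]}
    - {"finger_gap": 0, "pos": [0, 0, -0.11]}
    - {"finger_gap": 0, "pos": [0, 0, -0.15]}
    - {"finger_gap": 0, "pos": [0, 0, -0.16]}
    - {"finger_gap": 0, "pos": [0, 0, -0.16]}
    - {"finger_gap": 0, "pos": [0, 0, -0.16]}

```text
time: 29.95
position: [0.5925, 0.1709, 0.2728]
orientation: [3.141, 0.001, 0.171]
contact_force: [-0.0, -0.8, -4.3]
gripper_width: 0.0126
grip_force: 98.6
```

```bash
python3 - <<'E'
from h import *
go([.4982,-.4078,.27],-.293)
E
```

```text
shift [-0.1913  0.5543  0.0031] turn 0.464 yaw now 0.171
```

>>> nudge_tcp:
  ticks:
    - {"finger_gap": 0, "pos": [-0.007, 0.02, 0], "spin": 0.03}
    - {"finger_gap": 0, "pos": [-0.02, 0.058, 0], "spin": 0.06}
    - {"finger_gap": 0, "pos": [-0.033, 0.096, 0], "spin": 0.09}
    - {"finger_gap": 0, "pos": [-0.046, 0.134, 0], "spin": 0.12}
    - {"finger_gap": 0, "pos": [-0.059, 0.172, 0], "spin": 0.15}
    - {"finger_gap": 0, "pos": [-0.072, 0.21, 0], "spin": 0.18}
    - {"finger_gap": 0, "pos": [-0.085, 0.248, 0], "spin": 0.21}
    - {"finger_gap": 0, "pos": [-0.098, 0.286, 0], "spin": 0.24}
    - {"finger_gap": 0, "pos": [-0.112, 0.324, 0], "spin": 0.27}
    - {"finger_gap": 0, "pos": [-0.125, 0.362, 0], "spin": 0.3}
    - {"finger_gap": 0, "pos": [-0.138, 0.4, 0], "spin": 0.33}
    - {"finger_gap": 0, "pos": [-0.151, 0.438, 0], "spin": 0.36}
    - {"finger_gap": 0, "pos": [-0.164, 0.476, 0.002], "spin": 0.39}
    - {"finger_gap": 0, "pos": [-0.176, 0.512, 0.003], "spin": 0.42}
    - {"finger_gap": 0, "pos": [-0.186, 0.54, 0.003], "spin": 0.45}
    - {"finger_gap": 0, "pos": [-0.1913, 0.5543, 0.0031], "spin": 0.464}
    - {"finger_gap": 0, "pos": [-0.1913, 0.5543, 0.0031], "spin": 0.464}
    - {"finger_gap": 0, "pos": [-0.1913, 0.5543, 0.0031], "spin": 0.464}
    - {"finger_gap": 0, "pos": [-0.1913, 0.5543, 0.0031], "spin": 0.464}

```text
time: 31.53
position: [0.4983, -0.4068, 0.2686]
orientation: [-3.139, 0.004, -0.292]
contact_force: [-0.6, 0.0, -3.7]
gripper_width: 0.0122
grip_force: 98.7
```

```bash
python3 - <<'E'
from h import *
go([.498,-.4078,.1627],-.293)
c=look("wrist");W=cloud(c);T=pose();keys(W,T[2,3]-.007,(200,100,440,330),.006);keys(W,.1176,(200,50,440,330),.006)
keys(W,.0475,(0,100,250,330))
E
```

```text
shift [0.0004 0.0013 0.1059] turn 0.001 yaw now -0.292
[261, 180, 120, 96, 6803] c [ 0.5082 -0.4089] size [0.0564 0.0487] ang 1.276 z 0.2614
[299, 315, 44, 15, 482] c [ 0.4587 -0.394 ] size [0.0227 0.0096] ang 1.277 z 0.2613
[291, 146, 63, 23, 1274] c [ 0.5226 -0.4139] size [0.0557 0.0198] ang 1.281 z 0.1177
[175, 182, 23, 51, 678] c [ 0.5023 -0.2429] size [0.06   0.0151] ang -0.209 z 0.0475
```

>>> nudge_tcp:
  ticks:
    - {"finger_gap": 0, "pos": [0.0004, 0.0013, 0.04]}
    - {"finger_gap": 0, "pos": [0.0004, 0.0013, 0.07]}
    - {"finger_gap": 0, "pos": [0.0004, 0.0013, 0.083]}
    - {"finger_gap": 0, "pos": [0.0004, 0.0013, 0.088]}
    - {"finger_gap": 0, "pos": [0.0004, 0.0013, 0.093]}
    - {"finger_gap": 0, "pos": [0.0004, 0.0013, 0.098]}
    - {"finger_gap": 0, "pos": [0.0004, 0.0013, 0.103]}
    - {"finger_gap": 0, "pos": [0.0004, 0.0013, 0.107]}
    - {"finger_gap": 0, "pos": [0.0004, 0.0013, 0.1075]}
    - {"finger_gap": 0, "pos": [0.0004, 0.0013, 0.1075]}

```text
time: 32.42
position: [0.4984, -0.4093, 0.1638]
orientation: [3.141, -0.0, -0.293]
contact_force: [-0.0, 0.1, -4.3]
gripper_width: 0.0124
grip_force: 98.7
```

>>> nudge_tcp:
  ticks:
    - {"finger_gap": 0.04}
    - {"finger_gap": 0.04}
    - {"finger_gap": 0.04}
    - {"finger_gap": 0.04, "pos": [0, 0, -0.02]}
    - {"finger_gap": 0.05, "pos": [0, 0, -0.05]}
    - {"finger_gap": 0.05, "pos": [0, 0, -0.09]}
    - {"finger_gap": 0.05, "pos": [0, 0, -0.12]}
    - {"finger_gap": 0.05, "pos": [0, 0, -0.13]}
    - {"finger_gap": 0.05, "pos": [0, 0, -0.13]}
    - {"finger_gap": 0.05, "pos": [0, 0, -0.13]}

```text
time: 33.25
position: [0.4984, -0.4093, 0.2936]
orientation: [3.141, -0.001, -0.293]
contact_force: [0.4, 0.3, -0.6]
gripper_width: 0.0501
grip_force: 0.0
```

```bash
python3 - <<'E'
from h import *
c=look("wrist");W=cloud(c);print("key");keys(W,.172,(100,0,540,330));print("top");keys(W,.156,(100,0,540,330));print("cap");keys(W,.0475,(0,100,250,330))
go([.5023,-.2431,.12],-.205)
E
```

```text
key
[311, 165, 20, 59, 1133] c [ 0.4973 -0.4079] size [0.0494 0.0157] ang -0.285 z 0.1714
top
[288, 149, 66, 100, 5137] c [ 0.488  -0.4052] size [0.0905 0.0562] ang -0.294 z 0.1556
cap
[0, 100, 16, 29, 247] c [ 0.6595 -0.0811] size [0.0351 0.0164] ang -0.7 z 0.0474
[181, 180, 21, 48, 599] c [ 0.5024 -0.2432] size [0.0597 0.0146] ang -0.203 z 0.0475
shift [-0.0436 -0.1599  0.1721] turn -0.088 yaw now -0.293
```

>>> nudge_tcp:
  ticks:
    - {"finger_gap": 0.05, "pos": [-0.01, -0.04, 0], "spin": -0.03}
    - {"finger_gap": 0.05, "pos": [-0.02, -0.08, 0], "spin": -0.06}
    - {"finger_gap": 0.05, "pos": [-0.03, -0.12, 0], "spin": -0.088}
    - {"finger_gap": 0.05, "pos": [-0.0436, -0.1599, 0.02], "spin": -0.088}
    - {"finger_gap": 0.05, "pos": [-0.0436, -0.1599, 0.06], "spin": -0.088}
    - {"finger_gap": 0.05, "pos": [-0.0436, -0.1599, 0.1], "spin": -0.088}
    - {"finger_gap": 0.05, "pos": [-0.0436, -0.1599, 0.13], "spin": -0.088}
    - {"finger_gap": 0.05, "pos": [-0.0436, -0.1599, 0.13], "spin": -0.088}
    - {"finger_gap": 0.05, "pos": [-0.0436, -0.1599, 0.13], "spin": -0.088}

```text
time: 34.05
position: [0.5015, -0.2428, 0.161]
orientation: [-3.14, 0.006, -0.205]
contact_force: [0.1, -0.7, 1.6]
gripper_width: 0.0498
grip_force: 0.0
```

```bash
python3 - <<'E'
from h import *
c=look("wrist");W=cloud(c);print("caphandle");keys(W,.0475,(100,50,540,330));print("cap");keys(W,.026,(100,50,540,330))
go([.5023,-.2433,.029],-.205)
E
```

```text
caphandle
[475, 107, 34, 118, 856] c [ 0.4967 -0.376 ] size [0.0921 0.0047] ang -0.318 z 0.048
[314, 156, 18, 73, 1243] c [ 0.5026 -0.2432] size [0.0596 0.0136] ang -0.209 z 0.0473
cap
[464, 106, 33, 111, 759] c [ 0.4969 -0.3763] size [0.093  0.0024] ang -0.302 z 0.0262
[289, 135, 67, 102, 5328] c [ 0.5022 -0.2428] size [0.0903 0.0562] ang -0.205 z 0.0255
shift [-0.0004 -0.0002  0.1349] turn -0.0 yaw now -0.205
```

>>> nudge_tcp:
  ticks:
    - {"finger_gap": 0.05, "pos": [0, 0, 0.04]}
    - {"finger_gap": 0.05, "pos": [0, 0, 0.08]}
    - {"finger_gap": 0.05, "pos": [0, 0, 0.11]}
    - {"finger_gap": 0.05, "pos": [0, 0, 0.135]}
    - {"finger_gap": 0.05, "pos": [0, 0, 0.135]}
    - {"finger_gap": 0.05, "pos": [0, 0, 0.135]}
    - {"finger_gap": 0, "pos": [0, 0, 0.135]}
    - {"finger_gap": 0, "pos": [0, 0, 0.135]}
    - {"finger_gap": 0, "pos": [0, 0, 0.135]}
    - {"finger_gap": 0, "pos": [0, 0, 0.135]}
    - {"finger_gap": 0, "pos": [0, 0, 0.135]}
    - {"finger_gap": 0, "pos": [0, 0, 0.135]}
  clamp_n: 100

```text
time: 35.1
position: [0.5043, -0.2444, 0.0316]
orientation: [3.14, -0.005, -0.205]
contact_force: [-0.9, 0.3, 7.3]
gripper_width: 0.0115
grip_force: 98.8
```

>>> nudge_tcp:
  ticks:
    - {"finger_gap": 0, "pos": [0, 0, -0.02]}
    - {"finger_gap": 0, "pos": [0, 0, -0.06]}
    - {"finger_gap": 0, "pos": [0, 0, -0.1]}
    - {"finger_gap": 0, "pos": [0, 0, -0.14]}
    - {"finger_gap": 0, "pos": [0, 0, -0.18]}
    - {"finger_gap": 0, "pos": [0, 0, -0.22]}
    - {"finger_gap": 0, "pos": [0, 0, -0.25]}
    - {"finger_gap": 0, "pos": [0, 0, -0.255]}
    - {"finger_gap": 0, "pos": [0, 0, -0.255]}
    - {"finger_gap": 0, "pos": [0, 0, -0.255]}

```text
time: 35.93
position: [0.5026, -0.2434, 0.2828]
orientation: [-3.141, 0.001, -0.205]
contact_force: [-0.2, 0.6, -1.7]
gripper_width: 0.0114
grip_force: 98.1
```

```bash
python3 - <<'E'
from h import *
go([.4886,-.4050,.285],-.293)
E
```

```text
shift [ 0.0192  0.1611 -0.0022] turn 0.088 yaw now -0.205
```

>>> nudge_tcp:
  ticks:
    - {"finger_gap": 0, "pos": [0.003, 0.03, 0], "spin": 0.02}
    - {"finger_gap": 0, "pos": [0.008, 0.07, 0], "spin": 0.04}
    - {"finger_gap": 0, "pos": [0.013, 0.11, 0], "spin": 0.06}
    - {"finger_gap": 0, "pos": [0.017, 0.145, 0], "spin": 0.08}
    - {"finger_gap": 0, "pos": [0.0192, 0.1611, 0], "spin": 0.088}
    - {"finger_gap": 0, "pos": [0.0192, 0.1611, 0], "spin": 0.088}
    - {"finger_gap": 0, "pos": [0.0192, 0.1611, 0], "spin": 0.088}
    - {"finger_gap": 0, "pos": [0.0192, 0.1611, 0], "spin": 0.088}

```text
time: 36.6
position: [0.4888, -0.4042, 0.2819]
orientation: [-3.14, 0.003, -0.292]
contact_force: [0.9, -0.5, -1.9]
gripper_width: 0.0113
grip_force: 98.3
```

```bash
python3 - <<'E'
from h import *
go([.4886,-.4055,.1856],-.293)
c=look("wrist","w7.png");W=cloud(c);T=pose();keys(W,T[2,3]-.0065,(200,50,440,330),.005);keys(W,.1556,(200,50,440,330),.006);keys(W,.1715,(200,50,440,330),.006)
E
```

```text
shift [0.0005 0.0014 0.0963] turn 0.001 yaw now -0.292
[260, 162, 122, 115, 8824] c [ 0.5028 -0.4075] size [0.0576 0.0563] ang -0.288 z 0.2757
[289, 137, 70, 20, 1241] c [ 0.5241 -0.4161] size [0.0561 0.0151] ang 1.279 z 0.1558
```

View pics/w7.png

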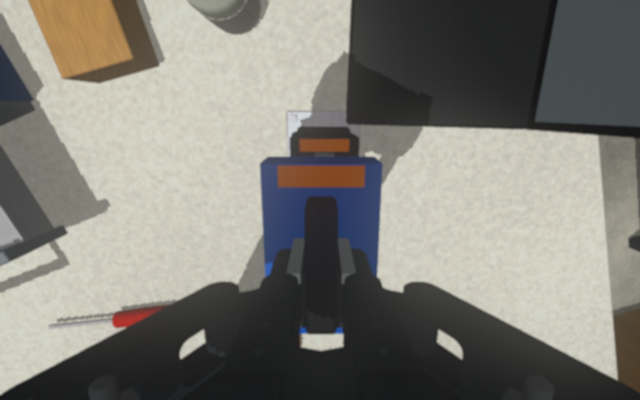

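The wrist view shows the cap held straight above the stack, with marks at (320,177) and (324,145) in line. Lowering the cap.

>>> nudge_tcp:
  ticks:
    - {"finger_gap": 0, "pos": [0.0012, 0.0014, 0.03]}
    - {"finger_gap": 0, "pos": [0.0012, 0.0014, 0.06]}
    - {"finger_gap": 0, "pos": [0.0012, 0.0014, 0.073]}
    - {"finger_gap": 0, "pos": [0.0012, 0.0014, 0.078]}
    - {"finger_gap": 0, "pos": [0.0012, 0.0014, 0.083]}
    - {"finger_gap": 0, "pos": [0.0012, 0.0014, 0.088]}
    - {"finger_gap": 0, "pos": [0.0012, 0.0014, 0.093]}
    - {"finger_gap": 0, "pos": [0.0012, 0.0014, 0.097]}
    - {"finger_gap": 0, "pos": [0.0012, 0.0014, 0.098]}
    - {"finger_gap": 0, "pos": [0.0012, 0.0014, 0.098]}

```text
time: 37.48
position: [0.4896, -0.4069, 0.186]
orientation: [3.141, -0.001, -0.293]
contact_force: [0.3, -0.0, -0.7]
gripper_width: 0.0109
grip_force: 98.3
```

>>> nudge_tcp:
  ticks:
    - {"finger_gap": 0.04}
    - {"finger_gap": 0.04}
    - {"finger_gap": 0.04}
    - {"finger_gap": 0.04, "pos": [0, 0, -0.02]}
    - {"finger_gap": 0.05, "pos": [0, 0, -0.05]}
    - {"finger_gap": 0.05, "pos": [0, 0, -0.09]}
    - {"finger_gap": 0.05, "pos": [0, 0, -0.13]}
    - {"finger_gap": 0.05, "pos": [0, 0, -0.13]}
    - {"finger_gap": 0.05, "pos": [0, 0, -0.13]}

```text
time: 38.23
position: [0.4901, -0.4074, 0.3198]
orientation: [3.138, -0.007, -0.293]
contact_force: [0.2, -0.6, -1.3]
gripper_width: 0.0503
grip_force: 0.0
```

```bash
python3 - <<'E'
from h import *
c=look("wrist");W=cloud(c);print("handle");keys(W,.2015,(100,0,540,330));print("top");keys(W,.1795,(100,0,540,330))
T=pose();a=.086;h=np.array([.588,.0637])-.15*np.array([np.cos(a),np.sin(a)]);print(h);go([h[0]-.01,h[1],.26])
E
```

```text
handle
[312, 162, 17, 71, 1198] c [ 0.488  -0.4055] size [0.0596 0.0135] ang -0.289 z 0.2014
top
[287, 141, 66, 100, 5107] c [ 0.4876 -0.4052] size [0.0903 0.0561] ang -0.294 z 0.1796
[0.43855436 0.0508159 ]
shift [-0.191  -0.4207  0.0558] turn 0 yaw now -0.293
```

Cap is seated (top 0.1796, tilt-free). Now re-grip the handle to shut the drawer.

```bash
python3 - <<'E'
from h import *
go([.4445,.0511,.2])
E
```

```text
shift [-0.1759 -0.4256  0.1158] turn 0 yaw now -0.293
```

>>> nudge_tcp:
  ticks:
    - {"finger_gap": 0.04, "pos": [-0.01, -0.022, 0], "spin": -0.12}
    - {"finger_gap": 0.04, "pos": [-0.02, -0.044, 0], "spin": -0.24}
    - {"finger_gap": 0.04, "pos": [-0.03, -0.066, 0], "spin": -0.36}
    - {"finger_gap": 0.04, "pos": [-0.04, -0.088, 0], "spin": -0.48}
    - {"finger_gap": 0.04, "pos": [-0.05, -0.11, 0], "spin": -0.6}
    - {"finger_gap": 0.04, "pos": [-0.06, -0.135, 0], "spin": -0.72}
    - {"finger_gap": 0.04, "pos": [-0.07, -0.16, 0], "spin": -0.84}
    - {"finger_gap": 0.04, "pos": [-0.08, -0.185, 0], "spin": -0.96}
    - {"finger_gap": 0.04, "pos": [-0.092, -0.21, 0], "spin": -1.08}
    - {"finger_gap": 0.04, "pos": [-0.104, -0.24, 0], "spin": -1.2}
    - {"finger_gap": 0.04, "pos": [-0.116, -0.27, 0], "spin": -1.32}
    - {"finger_gap": 0.04, "pos": [-0.128, -0.3, 0], "spin": -1.44}
    - {"finger_gap": 0.04, "pos": [-0.14, -0.33, 0.02], "spin": -1.56}
    - {"finger_gap": 0.04, "pos": [-0.155, -0.36, 0.04], "spin": -1.68}
    - {"finger_gap": 0.04, "pos": [-0.17, -0.39, 0.06], "spin": -1.8}
    - {"finger_gap": 0.04, "pos": [-0.18, -0.41, 0.09], "spin": -1.9}
    - {"finger_gap": 0.04, "pos": [-0.18, -0.42, 0.11], "spin": -1.95}
    - {"finger_gap": 0.04, "pos": [-0.18, -0.42, 0.12], "spin": -1.95}
    - {"finger_gap": 0.04, "pos": [-0.18, -0.42, 0.12], "spin": -1.95}
    - {"finger_gap": 0.04, "pos": [-0.18, -0.42, 0.12], "spin": -1.95}
  clamp_n: 60

```text
time: 39.95
position: [0.4384, 0.0466, 0.1954]
orientation: [-3.14, 0.0, 1.655]
contact_force: [-0.0, 1.1, 0.5]
gripper_width: 0.0399
grip_force: 0.0
```

```bash
python3 - <<'E'
from h import *
go([.4445,.0511,.098],1.656)
c=look("wrist");W=cloud(c);keys(W,.1235,(0,0,640,400),.005);keys(W,.1385,(0,0,640,400),.004)
E
```

```text
shift [0.004  0.0066 0.0974] turn -0.001 yaw now 1.655
[322, 0, 91, 286, 5629] c [0.4625 0.0853] size [0.1868 0.052 ] ang -1.486 z 0.1232
[400, 0, 39, 278, 5577] c [0.4934 0.0932] size [0.1659 0.0128] ang -1.481 z 0.1384
```

>>> nudge_tcp:
  ticks:
    - {"finger_gap": 0.04, "pos": [0.004, 0.0066, 0.03]}
    - {"finger_gap": 0.04, "pos": [0.004, 0.0066, 0.06]}
    - {"finger_gap": 0.04, "pos": [0.004, 0.0066, 0.085]}
    - {"finger_gap": 0.04, "pos": [0.004, 0.0066, 0.097]}
    - {"finger_gap": 0.04, "pos": [0.004, 0.0066, 0.097]}
    - {"finger_gap": 0.04, "pos": [0.004, 0.0066, 0.097]}

```text
time: 40.5
position: [0.4455, 0.0511, 0.0998]
orientation: [3.14, 0.0, 1.655]
contact_force: [0.4, 0.6, 0.8]
gripper_width: 0.04
grip_force: 0.0
```

>>> nudge_tcp:
  ticks:
    - {"finger_gap": 0}
    - {"finger_gap": 0}
    - {"finger_gap": 0}
    - {"finger_gap": 0}
    - {"finger_gap": 0}
  clamp_n: 60

```text
time: 40.92
position: [0.4461, 0.0516, 0.1007]
orientation: [3.138, 0.001, 1.657]
contact_force: [-0.1, -1.0, 5.9]
gripper_width: 0.013
grip_force: 60.9
```

>>> nudge_tcp:
  ticks:
    - {"finger_gap": 0, "pos": [0, 0.01, 0]}
    - {"finger_gap": 0, "pos": [0, 0.02, 0]}
    - {"finger_gap": 0, "pos": [0, 0.03, 0]}
    - {"finger_gap": 0, "pos": [0, 0.04, 0]}
    - {"finger_gap": 0, "pos": [0, 0.05, 0]}
    - {"finger_gap": 0, "pos": [0, 0.06, 0]}
    - {"finger_gap": 0, "pos": [0, 0.07, 0]}
    - {"finger_gap": 0, "pos": [0, 0.08, 0]}
    - {"finger_gap": 0, "pos": [0, 0.09, 0]}
    - {"finger_gap": 0, "pos": [0, 0.1, 0]}
    - {"finger_gap": 0, "pos": [0, 0.11, 0]}
    - {"finger_gap": 0, "pos": [0, 0.12, 0]}
    - {"finger_gap": 0, "pos": [0, 0.13, 0]}
    - {"finger_gap": 0, "pos": [0, 0.14, 0]}
    - {"finger_gap": 0, "pos": [0, 0.145, 0]}
    - {"finger_gap": 0, "pos": [0, 0.148, 0]}
    - {"finger_gap": 0, "pos": [0, 0.15, 0]}
    - {"finger_gap": 0, "pos": [0, 0.15, 0]}
    - {"finger_gap": 0, "pos": [0, 0.15, 0]}

```text
time: 42.5
position: [0.5948, 0.0647, 0.1008]
orientation: [3.14, 0.0, 1.657]
contact_force: [-4.4, 0.1, 7.2]
gripper_width: 0.0127
grip_force: 61.0
```

>>> nudge_tcp:
  ticks:
    - {"finger_gap": 0, "pos": [0, 0.001, 0]}
    - {"finger_gap": 0, "pos": [0, 0.002, 0]}
    - {"finger_gap": 0, "pos": [0, 0.002, 0]}
    - {"finger_gap": 0, "pos": [0, 0.002, 0]}

```text
time: 42.83
position: [0.5947, 0.0647, 0.1007]
orientation: [-3.138, 0.0, 1.657]
contact_force: [-16.6, -2.4, 14.4]
gripper_width: 0.0128
grip_force: 61.8
```

>>> nudge_tcp:
  ticks:
    - {"finger_gap": 0, "pos": [0, 0.001, 0]}
    - {"finger_gap": 0, "pos": [0, 0.002, 0]}
    - {"finger_gap": 0, "pos": [0, 0.002, 0]}
    - {"finger_gap": 0, "pos": [0, 0.002, 0]}

```text
time: 43.17
position: [0.5948, 0.0647, 0.1007]
orientation: [-3.132, 0.0, 1.657]
contact_force: [-28.9, -2.6, 20.0]
gripper_width: 0.0127
grip_force: 62.7
```

Force rises with no motion, after 0.149 m of travel, so it is fully shut. I'll relax, release, retreat and inspect everything.

>>> nudge_tcp:
  ticks:
    - {"finger_gap": 0, "pos": [0, -0.0025, 0]}
    - {"finger_gap": 0, "pos": [0, -0.0035, 0]}
    - {"finger_gap": 0, "pos": [0, -0.0035, 0]}

```text
time: 43.42
position: [0.5947, 0.0647, 0.1007]
orientation: [3.141, 0.0, 1.657]
contact_force: [-6.6, -0.6, 8.8]
gripper_width: 0.0128
grip_force: 61.3
```

>>> nudge_tcp:
  ticks:
    - {"finger_gap": 0.04}
    - {"finger_gap": 0.04}
    - {"finger_gap": 0.04}
    - {"finger_gap": 0.04, "pos": [0, 0, -0.02]}
    - {"finger_gap": 0.04, "pos": [0, 0, -0.06]}
    - {"finger_gap": 0.04, "pos": [0, 0, -0.1]}
    - {"finger_gap": 0.04, "pos": [0, -0.03, -0.14]}
    - {"finger_gap": 0.04, "pos": [0, -0.07, -0.16]}
    - {"finger_gap": 0.04, "pos": [0, -0.11, -0.16]}
    - {"finger_gap": 0.04, "pos": [0, -0.15, -0.16]}
    - {"finger_gap": 0.04, "pos": [0, -0.18, -0.16]}
    - {"finger_gap": 0.04, "pos": [0, -0.2, -0.16]}
    - {"finger_gap": 0.04, "pos": [0, -0.2, -0.16]}
    - {"finger_gap": 0.04, "pos": [0, -0.2, -0.16]}

```text
time: 44.58
position: [0.3954, 0.0476, 0.2593]
orientation: [3.139, 0.0, 1.657]
contact_force: [0.7, -0.7, -0.3]
gripper_width: 0.0401
grip_force: 0.0
```

```bash
python3 - <<'E'
from h import *
t=look("top","top2.png");s=look("scene","scene2.png");C=cloud(t)
keys(C,.1795,(420,160,500,240),.006,30)
F=C[130:175,200:370].reshape(-1,3);F=F[(F[:,2]>.13)&(F[:,2]<.142)];print("front",rect(F))
cv2.imwrite("pics/both.png",cv2.resize(np.vstack([t["color"],s["color"]])[:, :],(480,600)))
E
```

```text
[457, 180, 28, 38, 553] c [ 0.4887 -0.4056] size [0.092  0.0576] ang -0.29 z 0.1778
front (array([0.65515759, 0.06841039]), (0.31240225219726564, 0.032806964874267576), np.float64(-1.4825534328262595))
```

View pics/both.png

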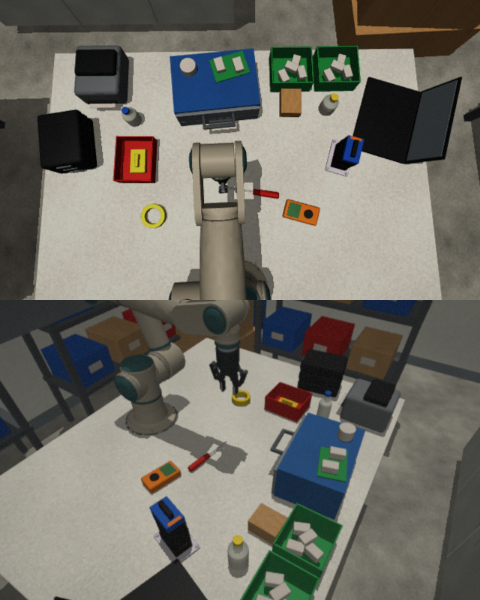

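The pictures show the stack capped and upright at (348,155) in the top view. The cover is in the bin, the drawer is shut and the bystanders haven't moved. Handing in.

```bash
python3 -c "
from bench import r, eyes
print(r.hand_in())"
```

```text
the job is handed in; nothing more can be done
None
```

The job is handed in at about 45 s of the 210 s allowed, no verdict returned: the cover is in the red bin, all three modules found in the drawer and the blue cap are seated square on the base, and the drawer is shut against its stop.

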